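Regrasp sample capsules in a V-cradle and post them through a sprung flap

ROBOT

A 6-joint arm with a two-finger parallel gripper is mounted at the origin on a cart in front of the work surface, level with it; the furniture and walls round the work are solid. World frame = base frame: x ahead of the robot, y to its left, z up, the work surface at z = 0. Lengths are in m, angles in degrees, forces in N, time in s.
With the tool pointing down it reaches from about 0.3 to 0.75 m from the base axis. Payload 8.5 kg.
Tool frame: the origin (TCP) lies midway between the tips of the shut fingers; the grasp point (between the pads) lies 19 mm behind it; z points along the fingers, y is the line along which they close (so a half turn about z gives the same grasp; the last joint's range is limited). The gripper opens to 85 mm and grips with 20 to 120 N. Pads are 22 mm wide; open, the fingers measure 114 mm over their backs; the gripper's body (76 mm by 85 mm) begins 54 mm behind the grasp point. The pads swing forward as they close: fully open they stand 13 mm farther back than shut.
Start: joints at [-12.336, 21.807, 74.336, -0, 83.858, -12.336], TCP at [0.55, 0, 0.231] pointing down, gripper open.
Joint ranges: [-178.18, 178.18], [-50.72, 133.34], [12.68, 142.11], [-81.47, 261.47], [9.98, 163.14], [-165.26, 165.26]. Speed limits (degrees/s): [136.94, 136.94, 180, 180, 180, 180].

INTERFACE

Orientations are given as a 3x3 rotation matrix whose columns are the frame's x, y, z axes.
In Python, from station import manip gives the robot as it stands.
- The arm moves only by the tool servo_tool, never from a script. Its argument "series" is text: rows parted by semicolons, each of 7 numbers parted by spaces: the shift along the tool's x, y, z in cm, then the turn, a rotation vector about the tool's x, y, z in degrees, then the finger opening in cm, from 0 to 8.54. In form: tx ty tz wx wy wz hand; .... A call has 1 to 20 rows; each row shifts and turns the commanded pose from where the row before left it, along the tool's axes as they then stand; what a row does not reach is not made up. A row lasts 1/12 s, in which the tool goes at most 41.7 mm and 7.16 degrees, less where a joint would pass 70% of its speed; a pose out of reach is approached as far as the arm can. A call with a gripper value outside its range is refused whole. The fingers move at their own pace and stop on an object; "force" is the grip in N (left out, the last holds). Time passes only in rows, so rows that do not move let the fingers close. It gives the time, the measured TCP pose, the force, the opening and the grip force at its end, in the units of the state.
- manip.get_obs(): the state, without advancing time (a new reading comes with each control period).
- manip.grab_frame(name): name is "side" or "top" or "wrist"; returns a dict with "image" (384x512x3 uint8, red, green, blue), "depth" (384x512 float32, m along the optical axis (not along the pixel's ray), 0 where there is no reading), "fx", "fy", "cx", "cy" (pixels), "R" (3x3) and "t" (3): a world point X has camera coordinates R X + t. Camera axes: x right, y down, z forward; pixel columns grow to the right and rows downward; lengths in m; the calibration is good to about 2 mm. A picture is of the moment at which its call begins.
- manip.finish_job(): hands the job in; it is judged then, once.
The state is a dict: "clock": time; "joint_pos": joint angles; "joint_vel": joint speeds; "joint_torque": joint torques, N m; "position": TCP position; "tcp_rot": TCP orientation; "wrist_force": force on the tool from outside, world axes, zero at the start; "wrist_torque": the same for the moment, N m; "width": finger opening in m; "grasp_force": force on a finger pad.
Only numpy, scipy, OpenCV 4.12 (cv2) and the standard library are available. Lean on these libraries where they do the work, as an engineer would, in place of code of your own. Each camera call takes 0.05 s, during which the arm holds its last target. There are 200 camera calls.

TASK

File the sample capsules that stand in the white rack, one after the other in the order red, yellow, blue (one colour may be missing). Lift each capsule out by its top end, set it in the sloping steel V-cradle and let go, then grip it again across its side and push it level and lengthwise through the orange flap of the blue return box, a lane for each, until it is wholly inside and the flap has swung shut behind it. Leave the other things on the bench where they are.

Things in the scene. Friction and masses are not known exactly. Their poses are not given: they have to be found in the camera images.
- rod_red: red sealed sample capsule, a plain round rod 16 mm in diameter and 130 mm long with a thin aluminium band at each end, 60 g; both ends are alike. Origin at the centre of one end (the lower one at the start), z along its length. At the start it stands upright in a hole of the rack (or is absent)
- rod_yellow: yellow sealed sample capsule, a plain round rod 16 mm in diameter and 130 mm long with a thin aluminium band at each end, 60 g; both ends are alike. Origin at the centre of one end (the lower one at the start), z along its length. At the start it stands upright in a hole of the rack (or is absent)
- rod_blue: blue sealed sample capsule, a plain round rod 16 mm in diameter and 130 mm long with a thin aluminium band at each end, 60 g; both ends are alike. Origin at the centre of one end (the lower one at the start), z along its length. At the start it stands upright in a hole of the rack (or is absent)
- mid_red (a point): middle of the red capsule, on its axis, 65 mm from either end
- mid_yellow (a point): middle of the yellow capsule, on its axis, 65 mm from either end
- mid_blue (a point): middle of the blue capsule, on its axis, 65 mm from either end
- rack: white block 60 x 150 x 50 mm, fixed, with three upright holes 18 mm wide and 42 mm deep in a row along its y, 48 mm apart; a capsule in it stands out 88 mm. Origin at the centre of its underside
- cradle: steel V-cradle, 1.6 kg, loose on the bench, base plate 150 (x) x 76 (y) x 8 mm; origin on the bench under its seat. Two 90-degree V rests on posts hold a capsule with its axis falling 45 degrees toward the cradle's +x, its low end against a brass stop. The rests are at most 30 mm wide across y and rise about to the capsule's axis
- cradle_seat (a point): where the middle of a seated capsule lies, 68 mm above the cradle's origin; its x points down the slope along the capsule. Measured along the capsule from its low end at the stop, the rests hold it at 6 to 22 mm and at 80 to 94 mm; between them (22 to 80 mm) and above (94 to 130 mm) it is free for fingers
- box: blue return box, fixed; x inward, z up, origin on the bench under the gate plane. In front an open grey apron, top at z = 14 mm, 170 mm wide, from x = -115 mm to a sill edge at x = +2 mm; behind the sill the floor is 8 mm lower (z = 6 mm), with side walls, a back wall (inner face x = 167 mm) and a clear roof (z = 66 to 70 mm, from x = 14 mm)
- lane (a point): on the apron's middle lane in the gate plane: box x = 0, y = 0, z = 14 mm. Low white ribs (4 mm wide and high) on the apron and (from x = 50 mm) on the floor make three lanes along x, centred at box y = -34, 0 and +34 mm, each for one capsule. Two side ears at box y = +-82.5 mm, up to z = 68 mm, carry the flap
- flap (a joint): orange flap in the gate, hung from a steel hinge bar 6 mm thick at 60 mm above the bench, x = 0, along y; it hangs down to 24.5 mm above the bench, 154 mm wide, 3 mm thick. 0 = shut (hanging), grows as it is pushed inward, up to 1.3 rad; a light spring (under 1 N at its edge) shuts it. It does not open outward; it can shut once a capsule has dropped off the sill to the floor
- flap_edge (a point): middle of the flap's lower edge
- controller: black and white hand controller, 141 x 63 x 50 mm, bystander
- notes: light blue note block, 76 x 76 x 17 mm, bystander
- tape: beige tape roll, 104 mm across, 25 mm high, bystander

How it is judged:
By the outcome, as a careful person would: the job done as asked, in the order asked, and still so for the second after the job is handed in, with the robot touching nothing.
Of rod_red, rod_yellow, rod_blue only 2 to 3 are there at a start; the rules pass over those that are not, and their reading is None.
At some moment in a run one of cradle may be knocked a few centimetres aside while the robot is not near it.
Once in a run the grip may slacken for a moment while it holds something.
It also fails if it takes over 210 s, if anything falls off the work surface, if the arm or the gripper's body presses on something with over 40 N, if the wrist force passes 120 N, or if a joint passes its speed limit or range.

## Working session

There is one attempt and no reset: what is moved stays moved. The work goes in short steps, Python scripts to look and compute and a tool call to move; the robot and the scene stay as the last step left them, time stands still between calls to the robot, and variables do not carry over. Pictures are saved under pics/ and viewed, at most 14 in all, crops included, and the job is handed in when it is done.

Besides the shell and the picture viewer there is one more tool, called after ">>>" by a JSON object that holds its "op" and its "data", one argument or row to a line. servo_tool: Moves the arm, as the interface text tells. Its arguments: {"type":"object","properties":{"series":{"type":"string"},"force":{"type":"number"}},"required":["series"]}

```bash
ls; mkdir -p pics
python3 - <<'E'
from station import manip
import cv2,numpy as np
o=manip.get_obs();print(o)
ims=[]
for n in("side","top"):
    f=manip.grab_frame(n);np.savez(f'pics/{n}0.npz',**f)
    cv2.imwrite(f'pics/{n}0.png',f['image'][:,:,::-1]);print(n,f['fx'],f['cx'],f['cy'],f['R'].tolist(),f['t'])
E
```

```text
pics
{'clock': 0.0, 'joint_pos': array([-1.23365163e+01,  2.18420393e+01,  7.43852570e+01, -2.26384974e-04,
        8.38592803e+01, -1.23345778e+01]), 'joint_vel': array([ 0.03263179,  0.02295609,  0.08430146,  0.0491333 , -0.03863325,
       -0.12707878]), 'joint_torque': array([-1.00240642e-03, -4.48466885e+01, -2.31285810e+01, -2.87182611e-04,
        4.73836102e-03,  1.77242771e-05]), 'position': array([5.49700343e-01, 5.51100160e-05, 2.30698992e-01]), 'tcp_rot': array([[ 3.36431096e-05,  9.99998909e-01, -1.47699612e-03],
       [ 9.99999949e-01, -3.31719792e-05,  3.19002108e-04],
       [ 3.18952765e-04, -1.47700678e-03, -9.99998858e-01]]), 'wrist_force': array([-0.28213561, -1.14370702,  0.05644811]), 'wrist_torque': array([ 0.02801188,  0.03042168, -0.00880324]), 'grasp_force': 0.0, 'width': 0.08553397832899381}
side 476.14165440202277 255.55531144323345 183.6432687112509 [[0.9960383821081171, -0.0859260278783367, 0.022896705013956183], [-0.023533671572849333, -0.5030163382522886, -0.8639564397315185], [0.08575376184020202, 0.8599949309061713, -0.5030457346464072]] [-5.94253418e-01 -7.13973568e-04  1.47137190e+00]
top 473.4749874306118 260.2465066213132 193.0044361585271 [[0.013318955873075213, -0.999909409675745, -0.001943670845127314], [-0.9899112542188298, -0.012911503447890665, -0.14109926239927087], [0.1410613844585196, 0.003803356493707892, -0.989993545582004]] [-0.12119788  0.56450251  1.48682216]
```

View pics/side0.png

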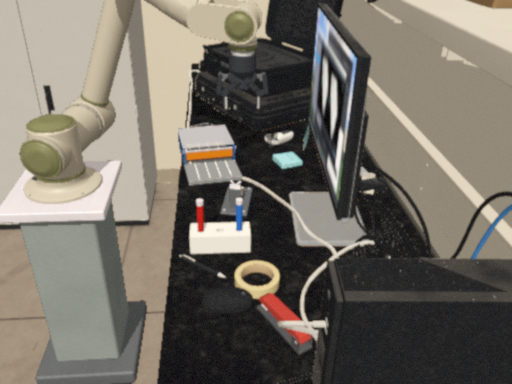

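View pics/top0.png

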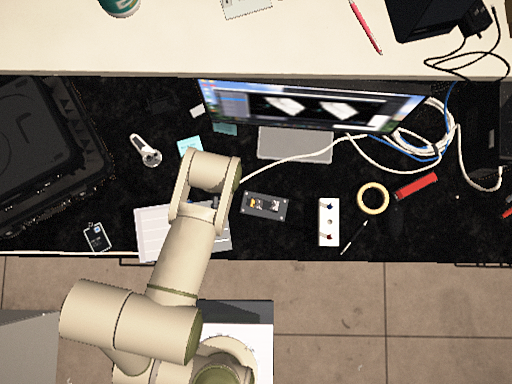

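```bash
cat > h.py <<'E'
import numpy as np,cv2
from station import manip
def load(n): return dict(np.load(f'pics/{n}.npz'))
def snap(cam,tag):
    f=manip.grab_frame(cam); np.savez(f'pics/{tag}.npz',**f); return f
def crop(f,x0,y0,x1,y1,s,out):
    im=cv2.resize(f['image'][y0:y1,x0:x1,::-1],None,fx=s,fy=s,interpolation=cv2.INTER_CUBIC)
    for k in range((x0+19)//20*20,x1,20): cv2.putText(im,str(k),((k-x0)*s,10),0,.35,(0,255,0)); cv2.line(im,((k-x0)*s,12),((k-x0)*s,18),(0,255,0))
    for k in range((y0+19)//20*20,y1,20): cv2.putText(im,str(k),(0,(k-y0)*s),0,.35,(0,255,0))
    cv2.imwrite(out,im)
def ray(f,u,v):
    d=f['R'].T@np.array([(u-f['cx'])/f['fx'],(v-f['cy'])/f['fy'],1]); return -f['R'].T@f['t'],d
def onz(f,u,v,z):
    o,d=ray(f,u,v); return o+d*(z-o[2])/d[2]
def proj(f,X):
    c=f['R']@np.asarray(X,float)+f['t']; return np.array([f['cx']+f['fx']*c[0]/c[2],f['cy']+f['fy']*c[1]/c[2]])
def tri(f,a,g,b):
    o,d=ray(f,*a);p,e=ray(g,*b)
    k=np.linalg.lstsq(np.c_[d,-e],p-o,rcond=None)[0]; A=o+k[0]*d;B=p+k[1]*e
    return (A+B)/2,np.linalg.norm(A-B)
E
python3 - <<'E'
from h import *
s=load('side0');t=load('top0')
crop(s,170,115,290,265,4,'pics/a.png'); crop(t,125,180,350,270,3,'pics/b.png')
a=cv2.imread('pics/a.png');b=cv2.imread('pics/b.png')
cv2.imwrite('pics/b2.png',b)
E
```

```text
(no output)
```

View pics/a.png

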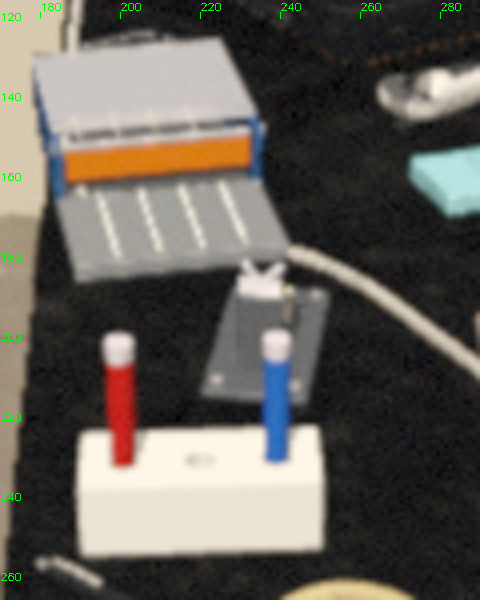

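View pics/b.png

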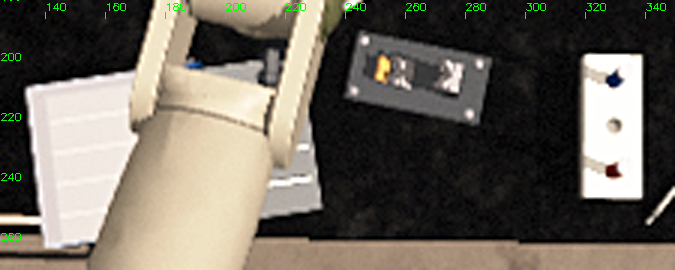

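Red stands at the near end of the rack and blue at the far end, and the middle hole is empty (no yellow). The cradle's brass stop is at top (252,204) and its upper rest at (275,207), so it slopes toward the box. Measuring now.

```bash
cat >> h.py <<'E'
from scipy.spatial.transform import Rotation as Ro
def rows(p,R,n,hand,start=None):
    "one constant row, to be repeated n times, from the measured pose (or start) to p,R"
    if start is None: o=manip.get_obs(); p0,R0=o['position'],o['tcp_rot']
    else: p0,R0=start
    w=Ro.from_matrix(R0.T@R).as_rotvec()/n; Q=Ro.from_rotvec(w).as_matrix()
    S=sum(np.linalg.matrix_power(Q,k) for k in range(n)); d=np.linalg.solve(S,R0.T@(np.asarray(p)-p0))
    print(n,'x:',*np.round(d*100,3),*np.round(np.degrees(w),2),hand,'| mm/row %.1f'%(np.linalg.norm(d)*1000))
    return np.asarray(p),R
def tool(ang,tilt):
    "tool x toward heading ang (deg, world), tool z down, tilted toward heading by tilt"
    a=np.radians(ang);h=np.array([np.cos(a),np.sin(a),0]);z=np.array([0,0,-1.]);t=np.radians(tilt)
    zz=np.cos(t)*z+np.sin(t)*h;xx=np.cos(t)*h-np.sin(t)*z;return np.c_[xx,np.cross(zz,xx),zz]
E
python3 - <<'E'
from h import *
s=load('side0');t=load('top0')
S=lambda x,y:(170+x/4,115+y/4)
T=lambda x,y:(125+x/3,180+y/3)
np.set_printoptions(precision=4,suppress=True)
print('red top',onz(s,*S(118,339),.138),'blue',onz(s,*S(276,337),.138))
print('red top T',onz(t,*T(618,170),.138),'blue',onz(t,*T(617,74),.138), 'mid hole',onz(t,*T(614.5,125),.05),onz(s,*S(200,460),.05))
for q in [(583,54),(642,54),(642,198),(581,198)]: print('rack',onz(t,*T(*q),.05))
c=[onz(t,*T(*q),.008) for q in [(365,40),(480,64),(469,114),(353,90)]];m=np.mean(c,0)
ang=np.degrees(np.arctan2(*((c[0]-c[1]+c[3]-c[2])[[1,0]])));print('cradle',m,ang)
c=[onz(t,*T(*q),.008) for q in [(360,30),(492,57),(477,123),(345,97)]];m=np.mean(c,0)
ang=np.degrees(np.arctan2(*((c[0]-c[1]+c[3]-c[2])[[1,0]])));print('cradle',m,ang)
c=[onz(s,*S(*q),.008) for q in [(244,280),(329,290),(304,403),(202,393)]];print('cradle side',np.mean(c,0))
a=onz(s,*S(78,281),.014);b=onz(s,*S(290,248),.014);print('apron',a,b,np.linalg.norm(a-b),np.degrees(np.arctan2(*(b-a)[[0,1]])), (a+b)/2)
print('apron T',onz(t,*T(322,208),.014))
# depth inspect: rod caps in top
for nm,q in dict(red=(618,170),blue=(617,74),rack=(614,100)).items():
    u,v=map(int,np.round(T(*q)));z=t['depth'][v-1:v+2,u-1:u+2];print(nm,z.ravel())
print('top cam',-t['R'].T@t['t'],'side cam',-s['R'].T@s['t'])
E
```

```text
red top [ 0.4286 -0.3358  0.138 ] blue [ 0.5239 -0.3383  0.138 ]
red top T [ 0.4236 -0.3264  0.138 ] blue [ 0.5195 -0.3261  0.138 ] mid hole [ 0.4756 -0.3359  0.05  ] [ 0.4766 -0.3407  0.05  ]
rack [ 0.5509 -0.3029  0.05  ]
rack [ 0.5518 -0.3658  0.05  ]
rack [ 0.3992 -0.3642  0.05  ]
rack [ 0.3983 -0.3002  0.05  ]
cradle [ 0.5289 -0.1262  0.008 ] 78.93767146039811
cradle [ 0.5292 -0.1281  0.008 ] 79.32480970582357
cradle side [ 0.532  -0.1337  0.008 ]
apron [ 0.3895 -0.0534  0.014 ] [ 0.5541 -0.0097  0.014 ] 0.1703054568216221 75.1170326239003 [ 0.4718 -0.0316  0.014 ]
apron T [ 0.3851 -0.0261  0.014 ]
red [1.4292 1.4052 1.4116 1.4317 1.411  1.4075 1.4464 1.4282 1.4089]
blue [1.4426 1.4243 1.4301 1.4482 1.4248 1.4291 1.4544 0.     1.4302]
rack [1.502  1.5115 1.5091 1.5097 1.5053 1.5144 1.5088 1.5081 1.5074]
top cam [ 0.3507 -0.1196  1.5514] side cam [ 0.4657 -1.3168  0.7532]
```

Run:
```python
from h import *
rows([.4275,-.3345,.24],tool(79.5,0),12,8.5)
```

```text
12 x: -2.868 -0.782 -0.077 -0.01 -0.0 0.87 8.5 | mm/row 29.7
```

>>> {"op": "servo_tool", "data": {
  "series": "-2.87 -0.78 -0.08 0 0 0.87 8; -2.87 -0.78 -0.08 0 0 0.87 8; -2.87 -0.78 -0.08 0 0 0.87 8; -2.87 -0.78 -0.08 0 0 0.87 8; -2.87 -0.78 -0.08 0 0 0.87 8; -2.87 -0.78 -0.08 0 0 0.87 6; -2.87 -0.78 -0.08 0 0 0.87 6; -2.87 -0.78 -0.08 0 0 0.87 6; -2.87 -0.78 -0.08 0 0 0.87 6; -2.87 -0.78 -0.08 0 0 0.87 6; -2.87 -0.78 -0.08 0 0 0.87 6; -2.87 -0.78 -0.08 0 0 0.87 6; 0 0 0 0 0 0 6",
  "force": 60
}}

```text
clock: 1.18
position: [0.4262, -0.3389, 0.2404]
tcp_rot: [[0.186, 0.983, -0.001], [0.983, -0.186, -0.001], [-0.001, -0.001, -1.0]]
wrist_force: [-0.2, -0.3, -0.4]
width: 0.0601
grasp_force: 0.0
```

Run:
```python
from h import *
w=snap('wrist','w1');t=snap('top','t1')
im=np.hstack([cv2.resize(w['image'][:,:,::-1],(400,300))])
crop(t,125,180,260,270,4,'pics/t1.png')
b=cv2.imread('pics/t1.png');c=np.zeros((max(300,b.shape[0])+0+300,max(540,400),3),np.uint8)
c[:b.shape[0],:b.shape[1]]=b[:, :]; c=c[:660]
c[b.shape[0]:b.shape[0]+300 if b.shape[0]+300<=c.shape[0] else c.shape[0],:400]=im[:c.shape[0]-b.shape[0]]
cv2.imwrite('pics/c1.png',cv2.resize(c,None,fx=.9,fy=.9)); print(c.shape,manip.get_obs()['position'])
```

```text
(660, 540, 3) [ 0.42769251 -0.33537938  0.24044481]
```

View pics/c1.png

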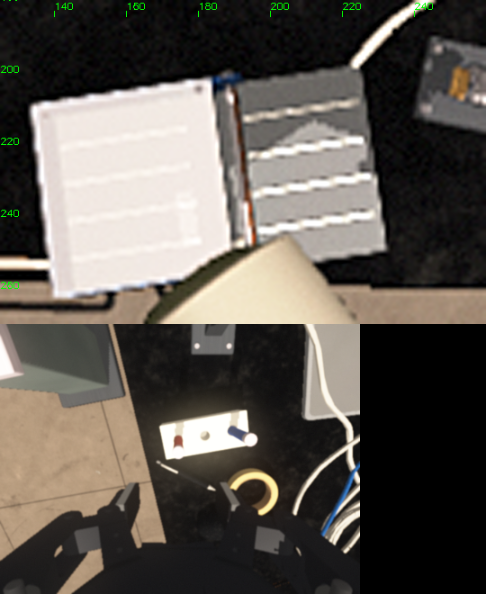

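Box fully visible: apron outer corners at top crop (360,66) and (386,249), four ribs ending at (357,103)…(373,214), orange flap line (233,88)-(254,243). The wrist view shows the rack, with the red cap near (178,445) and the blue cap near (251,439) of the composite.

```bash
cat > m.py <<'E'
from h import *
np.set_printoptions(precision=4,suppress=True)
def cradle(tag):
    "cradle pose from the four screws seen by the top camera"
    t=snap('top',tag);g=cv2.cvtColor(t['image'],cv2.COLOR_RGB2GRAY)
    return t,g
E
python3 - <<'E'
from m import *
t=load('t1');w=load('w1')
T=lambda x,y:(125+x/3.6,180+y/3.6)
e=[onz(t,*T(*q),.014) for q in [(360,66),(386,249)]];print('edge',e)
near=np.array([onz(t,*T(*q),.018) for q in [(357,103),(362,140),(369,177),(373,214)]])
far=np.array([onz(t,*T(*q),.018) for q in [(243,120),(247,156),(252,194),(256,231)]])
d=(far-near).mean(0);print('rib len',np.linalg.norm(far-near,axis=1),'heading',np.degrees(np.arctan2(d[1],d[0])))
ed=e[0]-e[1];print('edge heading',np.degrees(np.arctan2(ed[1],ed[0]))+90,np.linalg.norm(ed))
h=(lambda a:np.array([np.cos(a),np.sin(a),0]))(np.arctan2(ed[1],ed[0])+np.pi/2)
print('origin from edge',np.mean(e,0)+.115*h)
rm=(near.mean(0)+far.mean(0))/2;print('rib mean',rm)
W=lambda x,y:(x/.703,(y-324)/.703)
print('wrist red',onz(w,*W(178,438),.138),'blue',onz(w,*W(251,439),.138),'mid',onz(w,*W(205,436),.05))
# refine caps in wrist by depth
d=w['depth'];ys,xs=np.nonzero(d>0)
P=np.c_[(xs-w['cx'])/w['fx'],(ys-w['cy'])/w['fy'],np.ones(len(xs))]*d[ys,xs][:,None]
X=(P-w['t'])@w['R']
for n,c in dict(red=(.4275,-.3345),blue=(.5235,-.3345)).items():
    m=(np.hypot(X[:,0]-c[0],X[:,1]-c[1])<.02)&(X[:,2]>.125)&(X[:,2]<.15);print(n,m.sum(),X[m].mean(0) if m.any() else '', xs[m].mean(),ys[m].mean())
m=(abs(X[:,2]-.05)<.004)&(abs(X[:,0]-.475)<.1)&(abs(X[:,1]+.335)<.06);print('rack',cv2.minAreaRect(X[m][:,:2].astype(np.float32)))
print(proj(w,[.4275,-.3345,.138]),proj(w,[.5235,-.3345,.138]))
E
```

```text
edge [array([0.5506, 0.0015, 0.014 ]), array([ 0.3856, -0.0257,  0.014 ])]
rib len [0.104  0.1044 0.106  0.1057] heading 99.00586410695125
edge heading 99.37239881332901 0.16725237465868853
origin from edge [0.4494 0.1014 0.014 ]
rib mean [0.4581 0.0464 0.018 ]
wrist red [ 0.4313 -0.3134  0.138 ] blue [ 0.5242 -0.3321  0.138 ] mid [ 0.476  -0.3338  0.05  ]
red 267 [ 0.4281 -0.3312  0.1367] 253.24344569288388 181.08988764044943
blue 316 [ 0.5224 -0.3319  0.1363] 354.4018987341772 163.34177215189874
rack ((0.47590509057044983, -0.33263084292411804), (0.060429561883211136, 0.1500154584646225), 89.59912109375)
[253.326  184.9524] [356.496  166.2519]
```

```bash
cat >> m.py <<'E'
def cloud(f,c,r):
    d=f['depth'];ys,xs=np.nonzero(d>0)
    P=np.c_[(xs-f['cx'])/f['fx'],(ys-f['cy'])/f['fy'],np.ones(len(xs))]*d[ys,xs][:,None]
    X=(P-f['t'])@f['R'];m=np.hypot(X[:,0]-c[0],X[:,1]-c[1])<r
    return X[m],f['image'][ys[m],xs[m]]
E
python3 - <<'E'
from m import *
t=load('t1');s=load('side0')
c=np.array([.529,-.127]);a=np.radians(79.2);h=np.array([np.cos(a),np.sin(a)]);n=np.array([np.sin(a),-np.cos(a)])
X,_=cloud(t,c,.085)
L=np.c_[(X[:,:2]-c)@h,(X[:,:2]-c)@n,X[:,2]]*1000
for z0,z1 in[(4,12),(14,40),(40,62),(62,100)]:
    m=(L[:,2]>z0)&(L[:,2]<z1)
    if m.any(): print(z0,m.sum(),'x',np.percentile(L[m,0],[2,50,98]),'y',np.percentile(L[m,1],[2,50,98]),'z',np.percentile(L[m,2],[50,98]))
T=lambda x,y:(125+x/3,180+y/3)
for q,z in[((383,68),.025),((452,76),.08),((400,70),.035)]: 
    p=onz(t,*T(*q),z)[:2]-c;print(q,p@h*1000,p@n*1000)
X,_=cloud(t,(.45,.1),.2);h=np.array([np.cos(np.radians(99.2)),np.sin(np.radians(99.2))]);n=np.array([h[1],-h[0]])
L=np.c_[(X[:,:2]-[.449,.101])@h,(X[:,:2]-[.449,.101])@n,X[:,2]]*1000
for z0,z1 in[(10,16),(66,74)]:
    m=(L[:,2]>z0)&(L[:,2]<z1)&(abs(L[:,1])<100)&(L[:,0]<180)
    for k in (0,1): print(z0,z1,m.sum(),np.percentile(L[m,k],[1,5,50,95,99]))
rows([.428,-.3326,.105],tool(79.5,0),8,6)
E
```

```text
4 703 x [-72.8974  -0.9043  73.2749] y [-59.8077  -2.6512  58.6954] z [ 7.0573 11.7144]
14 135 x [-52.0517  21.8528  64.467 ] y [-33.3138  -1.6362  28.4246] z [24.6505 37.4997]
40 3 x [-37.8324 -34.8659  18.188 ] y [-15.8958 -15.692  -15.4221] z [52.2204 55.3911]
62 78 x [-46.1011 -34.3956 -20.9391] y [-15.2237  -1.3431  13.6575] z [77.1854 87.101 ]
(383, 68) 38.17692534367805 0.013396313956834247
(452, 76) -36.31239434312953 -0.1724334033817757
(400, 70) 19.411493259392362 0.3952043621462423
10 16 1102 [-182.1021 -112.4136  -60.9248   -4.5606   10.6367]
10 16 1102 [-82.0861 -73.4199   6.2384  78.1237  84.2674]
66 74 2101 [ 14.9504  22.052   94.2468 164.9224 170.7389]
66 74 2101 [-82.459  -73.6233   2.0264  77.0807  83.6916]
8 x: 0.034 -0.002 1.693 -0.0 -0.01 -0.01 6 | mm/row 16.9
```

Run:
```python
from m import *
t=load('t1')
c=np.array([.529,-.127]);a=np.radians(79.2);h=np.array([np.cos(a),np.sin(a)]);n=np.array([np.sin(a),-np.cos(a)])
X,C=cloud(t,c,.085)
L=np.c_[(X[:,:2]-c)@h,(X[:,:2]-c)@n,X[:,2]]*1000
m=(L[:,2]>14)&(abs(L[:,1])<20)
for l,k in sorted(zip(np.round(L[m]).tolist(),C[m].tolist())): print([int(v) for v in l],k,end=' ')
```

```text
[-57, 13, 16] [111, 106, 105] [-46, -13, 75] [77, 76, 75] [-46, -9, 71] [65, 63, 63] [-46, 4, 71] [83, 87, 85] [-46, 7, 69] [67, 69, 69] [-45, -15, 37] [64, 66, 64] [-45, -6, 72] [61, 62, 64] [-45, -3, 75] [69, 66, 64] [-45, 11, 66] [105, 102, 100] [-45, 13, 72] [157, 150, 146] [-44, -15, 67] [56, 55, 52] [-44, 1, 66] [159, 149, 141] [-43, -13, 72] [101, 94, 91] [-43, -10, 77] [114, 103, 101] [-43, 3, 73] [247, 234, 227] [-43, 6, 75] [253, 240, 231] [-42, -16, 36] [57, 58, 56] [-42, -7, 75] [101, 89, 89] [-42, -3, 68] [103, 91, 89] [-42, 9, 72] [237, 219, 212] [-41, -16, 63] [26, 25, 25] [-41, -1, 77] [121, 111, 105] [-41, 12, 77] [251, 232, 226] [-40, -14, 74] [85, 80, 77] [-40, -10, 68] [118, 108, 105] [-40, 3, 73] [229, 210, 203] [-40, 4, 82] [255, 247, 244] [-39, -16, 29] [59, 55, 58] [-39, -7, 73] [114, 103, 99] [-39, 8, 78] [250, 242, 235] [-38, -15, 56] [19, 17, 20] [-38, -4, 73] [107, 98, 97] [-38, -2, 77] [99, 89, 88] [-38, 12, 75] [255, 250, 245] [-37, -14, 75] [153, 139, 132] [-37, -11, 76] [179, 166, 159] [-37, 1, 82] [212, 196, 189] [-37, 4, 78] [255, 252, 246] [-36, -16
[... 3857 characters left out ...]
14] [148, 103, 52] [38, -14, 19] [152, 120, 90] [38, -11, 20] [168, 116, 59] [38, 3, 20] [147, 105, 53] [39, -7, 21] [141, 98, 48] [39, 6, 18] [146, 103, 53] [39, 9, 24] [142, 97, 45] [40, -4, 22] [141, 96, 50] [40, -2, 26] [145, 107, 56] [41, -12, 26] [115, 82, 44] [41, 2, 22] [133, 95, 49] [41, 5, 26] [150, 108, 56] [42, -8, 22] [157, 107, 50] [42, -6, 28] [179, 128, 63] [42, 8, 25] [169, 119, 59] [43, -2, 27] [197, 140, 70] [43, 12, 23] [153, 107, 56] [44, -13, 28] [128, 99, 72] [44, 1, 24] [190, 135, 67] [45, -9, 26] [165, 119, 61] [45, 4, 26] [161, 115, 56] [45, 8, 23] [157, 114, 60] [46, 12, 14] [134, 102, 62] [64, -2, 15] [63, 57, 61] [66, 8, 15] [59, 57, 60] [66, 11, 16] [61, 60, 61]
```

>>> {"op": "servo_tool", "data": {
  "series": "0.03 0 1.69 0 0 0 6; 0.03 0 1.69 0 0 0 6; 0.03 0 1.69 0 0 0 6; 0.03 0 1.69 0 0 0 6; 0.03 0 1.69 0 0 0 6; 0.03 0 1.69 0 0 0 6; 0.03 0 1.69 0 0 0 6; 0.03 0 1.69 0 0 0 6; 0 0 0 0 0 0 6; 0 0 0 0 0 0 0; 0 0 0 0 0 0 0; 0 0 0 0 0 0 0; 0 0 0 0 0 0 0; 0 0 0 0 0 0 0; 0 0 0 0 0 0 0; 0 0 0 0 0 0 0",
  "force": 60
}}

```text
clock: 2.62
position: [0.4288, -0.3329, 0.1069]
tcp_rot: [[0.181, 0.983, 0.001], [0.983, -0.181, -0.002], [-0.001, 0.001, -1.0]]
wrist_force: [-0.6, 1.1, 6.8]
width: 0.014
grasp_force: 58.5
```

```bash
cat >> m.py <<'E'
def seat_pose(seat,ang,s,nrm,tilt):
    "TCP on the seated capsule's axis, s m from its low end, lifted nrm m along the normal"
    a=np.radians(ang);h=np.array([np.cos(a),np.sin(a),0]);z=np.array([0,0,1.]);r=.5**.5
    return np.array([seat[0],seat[1],.068])+(s-.065)*r*(z-h)+nrm*r*(z+h),tool(ang,tilt)
E
python3 - <<'E'
from m import *
A=rows([.428,-.3326,.235],tool(79.2,0),5,0)
p,R=seat_pose((.5264,-.1367),79.2,.1019,.06,45)
rows(p,R,10,0,start=A)
E
```

```text
5 x: 0.001 -0.015 -2.562 0.02 0.02 0.07 0 | mm/row 25.6
10 x: 1.837 0.599 1.755 0.0 4.5 0.0 0 | mm/row 26.1
```

Run:
```python
from m import *
A=([.428,-.3326,.235],tool(79.2,0))
p,R=seat_pose((.5264,-.1367),79.2,.1019,.06,45)
B=rows(p+[0,-.01,.07],R,10,0,start=(np.array(A[0]),A[1]))
w=np.array([0,4.5,0]);P=np.array(A[0]);Q=A[1]
```

```text
10 x: 1.991 0.618 1.046 0.0 4.5 0.0 0 | mm/row 23.3
```

>>> {"op": "servo_tool", "data": {
  "series": "0 0 -1 0 0 0 0; 0 0 -2.4 0 0 0 0; 0 0 -2.6 0 0 0 0; 0 0 -2.6 0 0 0 0; 0 0 -2.6 0 0 0 0; 0 0 -1.6 0 0 0 0; 0 0 0 0 0 0 0"
}}

```text
clock: 3.2
position: [0.4293, -0.3334, 0.238]
tcp_rot: [[0.181, 0.983, 0.005], [0.983, -0.181, -0.006], [-0.005, 0.006, -1.0]]
wrist_force: [0.0, -0.2, 0.0]
width: 0.0144
grasp_force: 58.7
```

>>> {"op": "servo_tool", "data": {
  "series": "2 0.62 1.05 0 4.5 0 0; 2 0.62 1.05 0 4.5 0 0; 2 0.62 1.05 0 4.5 0 0; 2 0.62 1.05 0 4.5 0 0; 2 0.62 1.05 0 4.5 0 0; 2 0.62 1.05 0 4.5 0 0; 2 0.62 1.05 0 4.5 0 0; 2 0.62 1.05 0 4.5 0 0; 2 0.62 1.05 0 4.5 0 0; 2 0.62 1.05 0 4.5 0 0; 0 0 0 0 0 0 0; 0 0 0 0 0 0 0"
}}

```text
clock: 4.2
position: [0.5288, -0.129, 0.2042]
tcp_rot: [[0.129, 0.984, 0.127], [0.696, -0.181, 0.695], [0.706, -0.002, -0.708]]
wrist_force: [-0.3, 0.2, -0.5]
width: 0.0146
grasp_force: 58.7
```

Run:
```python
from m import *
s=snap('side','s2');t=snap('top','t2');o=manip.get_obs();print(o['position'],o['tcp_rot'])
crop(s,170,100,290,220,4,'pics/s2.png'); crop(t,200,160,300,240,4,'pics/t2.png')
a=cv2.imread('pics/s2.png');b=cv2.imread('pics/t2.png');c=np.zeros((480,480+400,3),np.uint8);c[:480,:480]=a;c[:320,480:]=b
cv2.imwrite('pics/c2.png',cv2.resize(c,None,fx=.9,fy=.9))
print('lowend predicted',p:=o['position']+.0989*o['tcp_rot'][:,2],proj(s,p),proj(t,p))
p,R=seat_pose((.5264,-.1367),79.2,.1019,.005,45);rows(p,R,8,0)
```

```text
[ 0.5288 -0.1297  0.205 ] [[ 0.1288  0.9834  0.128 ]
 [ 0.6967 -0.1816  0.694 ]
 [ 0.7057 -0.0002 -0.7085]]
lowend predicted [ 0.5415 -0.0611  0.1349] [239.6856 149.817 ] [242.6277 196.3945]
8 x: -1.212 -0.014 0.686 -0.03 0.01 0.03 0 | mm/row 13.9
```

View pics/c2.png

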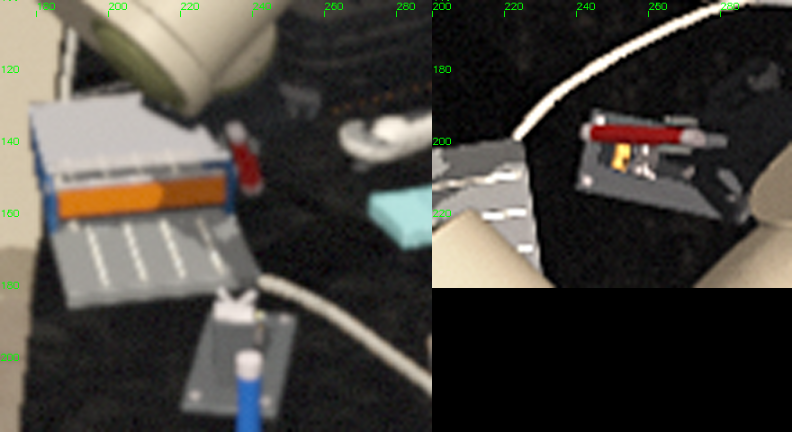

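Red is held at 45° above the cradle, with its low end at top (241,197), close to the predicted (242.6,196.4). The cradle has not moved (V still at side (235,183)).

>>> {"op": "servo_tool", "data": {
  "series": "-1.4 0 0.69 0 0 0 0; -1.4 0 0.69 0 0 0 0; -1.4 0 0.69 0 0 0 0; -1.4 0 0.69 0 0 0 0; -1.2 0 0.69 0 0 0 0; -1.2 0 0.69 0 0 0 0; -1 0 0.69 0 0 0 0; -0.5 0 0.6 0 0 0 0; 0 0 0 0 0 0 0; 0 0 0 0 0 0 0"
}}

```text
clock: 5.13
position: [0.524, -0.1572, 0.0995]
tcp_rot: [[0.128, 0.983, 0.128], [0.695, -0.181, 0.696], [0.707, -0.0, -0.707]]
wrist_force: [1.2, -0.2, -1.0]
width: 0.0143
grasp_force: 58.4
```

Run:
```python
from m import *
o=manip.get_obs();print(o['position'],o['wrist_force'],o['width'])
s=snap('side','s3');crop(s,200,140,290,220,6,'pics/s3.png')
p,R=seat_pose((.5264,-.1367),79.2,.1019,.005,45);rows(p,R,2,0)
```

```text
[ 0.524  -0.1572  0.0995] [ 1.1812 -0.211  -0.9536] 0.014252326380094679
2 x: -0.149 -0.081 0.015 -0.12 0.01 0.14 0 | mm/row 1.7
```

View pics/s3.png

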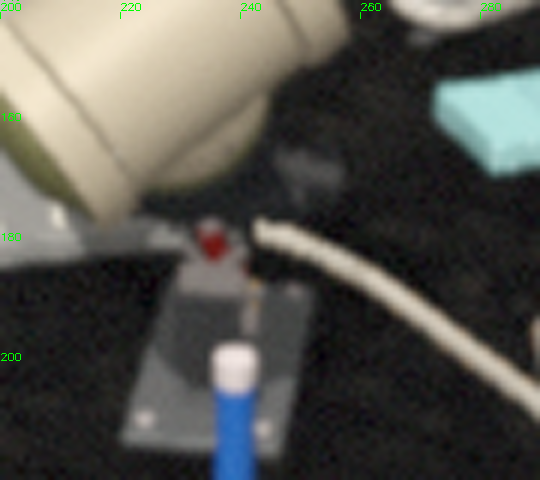

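Red sits in the V seen from behind (side (235,180)), still slightly above it. I'll lower it gently.

>>> {"op": "servo_tool", "data": {
  "series": "-0.15 -0.07 0 0 0 0 0; -0.15 -0.07 0 0 0 0 0; -0.15 0 0 0 0 0 0; 0 0 0 0 0 0 0; 0 0 0 0 0 0 0"
}}

```text
clock: 5.6
position: [0.5222, -0.1602, 0.097]
tcp_rot: [[0.127, 0.983, 0.129], [0.695, -0.181, 0.696], [0.707, 0.001, -0.707]]
wrist_force: [1.7, 1.0, 4.5]
width: 0.0141
grasp_force: 58.8
```

>>> {"op": "servo_tool", "data": {
  "series": "-0.15 0 0 0 0 0 0; 0 0 0 0 0 0 0; 0 0 0 0 0 0 0"
}}

```text
clock: 5.85
position: [0.5223, -0.1606, 0.0965]
tcp_rot: [[0.127, 0.983, 0.13], [0.694, -0.181, 0.697], [0.709, 0.002, -0.705]]
wrist_force: [2.8, 4.5, 8.2]
width: 0.0142
grasp_force: 59.1
```

>>> {"op": "servo_tool", "data": {
  "series": "0.1 0 0 0 0 0 0; 0 0 0 0 0 0 1.7; 0 0 0 0 0 0 2; 0 0 0 0 0 0 2.5; 0 0 0 0 0 0 3.5; 0 0 0 0 0 0 5; 0 0 0 0 0 0 6; 0 0 0 0 0 0 6; 0 0 0 0 0 0 6; 0 0 -1 0 0 0 6; 0 0 -2 0 0 0 6; 0 0 -3 0 0 0 6; 0 0 -3 0 0 0 6; 0 0 -3 0 0 0 6; 0 0 -3 0 0 0 6"
}}

```text
clock: 7.1
position: [0.5021, -0.2663, 0.2038]
tcp_rot: [[0.128, 0.983, 0.128], [0.696, -0.181, 0.695], [0.707, 0.0, -0.708]]
wrist_force: [-0.4, 0.2, 0.3]
width: 0.06
grasp_force: 0.0
```

Run:
```python
from m import *
s=snap('side','s4');t=snap('top','t4')
crop(s,200,140,280,220,5,'pics/s4.png'); crop(t,220,170,300,230,5,'pics/t4.png')
a=cv2.imread('pics/s4.png');b=cv2.imread('pics/t4.png');c=np.zeros((400,800,3),np.uint8);c[:,:400]=a;c[:300,400:]=b
cv2.imwrite('pics/c4.png',c);print(manip.get_obs()['position'])
for S in [(.5264,-.1367)]:
    for u in(0,.065,.13):
        p,_=seat_pose(S,79.2,u,0,45);print(u,proj(t,p),proj(s,p))
```

```text
[ 0.5026 -0.2687  0.2051]
0 [253.3076 203.1373] [237.8799 188.2156]
0.065 [267.3392 204.2872] [235.7958 182.5656]
0.13 [282.2805 205.5117] [233.511  176.3716]
```

View pics/c4.png

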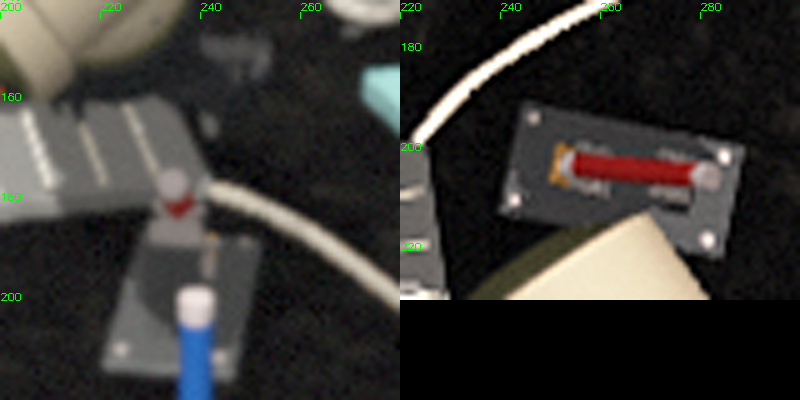

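Red is well seated: low end at top (253,203) against the brass stop, upper cap at (281,205), both within about 1 px of the predictions. Next is the regrip across the side.

Run:
```python
from m import *
A=rows([.515,-.17,.24],tool(79.2,-45),15,5)
p,R=seat_pose((.5264,-.1367),79.2,.113,.04,-45)
B=rows(p,R,5,5,start=A)
p,R=seat_pose((.5264,-.1367),79.2,.113,-.0055,-45)
rows(p,R,4,5,start=B)
```

```text
15 x: 0.746 -0.039 -0.221 0.02 -5.98 0.01 5 | mm/row 7.8
5 x: 1.965 0.099 1.14 0.0 0.0 0.0 5 | mm/row 22.7
4 x: -0.0 0.0 1.138 0.0 0.0 0.0 5 | mm/row 11.4
```

>>> {"op": "servo_tool", "data": {
  "series": "0.75 0 -0.22 0 -6 0 5; 0.75 0 -0.22 0 -6 0 5; 0.75 0 -0.22 0 -6 0 5; 0.75 0 -0.22 0 -6 0 5; 0.75 0 -0.22 0 -6 0 5; 0.75 0 -0.22 0 -6 0 5; 0.75 0 -0.22 0 -6 0 5; 0.75 0 -0.22 0 -6 0 5; 0.75 0 -0.22 0 -6 0 5; 0.75 0 -0.22 0 -6 0 5; 0.75 0 -0.22 0 -6 0 5; 0.75 0 -0.22 0 -6 0 5; 0.75 0 -0.22 0 -6 0 5; 0.75 0 -0.22 0 -6 0 5; 0.75 0 -0.22 0 -6 0 5; 0 0 0 0 0 0 5; 0 0 0 0 0 0 5"
}}

```text
clock: 8.62
position: [0.5207, -0.1658, 0.236]
tcp_rot: [[0.125, 0.984, -0.128], [0.697, -0.179, -0.694], [-0.706, -0.003, -0.708]]
wrist_force: [1.1, -0.3, 0.5]
width: 0.05
grasp_force: 0.0
```

Run:
```python
from m import *
o=manip.get_obs();print(o['position'],o['tcp_rot'][:,2],o['joint_pos'])
p,R=seat_pose((.5264,-.1367),79.2,.113,.04,-45)
B=rows(p,R,6,5)
```

```text
[ 0.5207 -0.1658  0.236 ] [-0.1282 -0.6942 -0.7083] [-10.905   25.653   80.3742 -46.1047  78.4181  10.9284]
6 x: 1.529 0.008 0.966 0.04 -0.02 0.08 5 | mm/row 18.1
```

>>> {"op": "servo_tool", "data": {
  "series": "1.53 0 0.97 0 0 0 5; 1.53 0 0.97 0 0 0 5; 1.53 0 0.97 0 0 0 5; 1.53 0 0.97 0 0 0 5; 1.53 0 0.97 0 0 0 5; 1.53 0 0.97 0 0 0 5; 0 0 0 0 0 0 5; 0 0 1.2 0 0 0 5; 0 0 1.2 0 0 0 5; 0 0 1.2 0 0 0 5; 0 0 0 0 0 0 5; 0 0 0 0 0 0 5"
}}

```text
clock: 9.62
position: [0.5201, -0.1694, 0.1057]
tcp_rot: [[0.129, 0.983, -0.13], [0.695, -0.183, -0.695], [-0.707, -0.0, -0.707]]
wrist_force: [0.3, 0.3, 0.4]
width: 0.0502
grasp_force: 0.0
```

Run:
```python
from m import *
o=manip.get_obs();print(o['position'],o['wrist_force'])
w=snap('wrist','w5');s=snap('side','s5')
crop(s,200,140,280,220,5,'pics/s5.png');a=cv2.imread('pics/s5.png');b=cv2.resize(w['image'][:,:,::-1],(400,300))
c=np.zeros((400,800,3),np.uint8);c[:,:400]=a;c[:300,400:]=b;cv2.imwrite('pics/c5.png',c)
p,R=seat_pose((.5264,-.1367),79.2,.113,-.0055,-45)
rows(p,R,1,5)
```

```text
[ 0.5201 -0.1694  0.1057] [0.2821 0.2977 0.4076]
1 x: 0.199 -0.032 0.943 0.27 -0.01 0.21 5 | mm/row 9.6
```

View pics/c5.png

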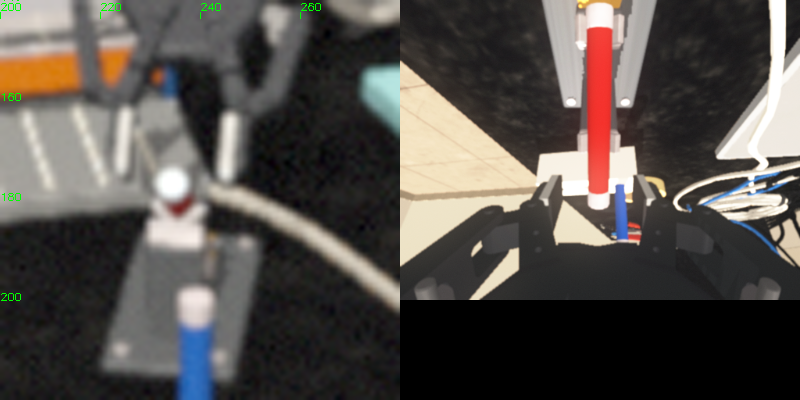

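Fingers straddle red symmetrically (side: pads at crop x 123 and 229, rod at 173). Going in and closing.

>>> {"op": "servo_tool", "data": {
  "series": "0.1 0 0.5 0 0 0 5; 0.1 0 0.44 0 0 0 5; 0 0 0 0 0 0 4; 0 0 0 0 0 0 3; 0 0 0 0 0 0 0; 0 0 0 0 0 0 0; 0 0 0 0 0 0 0; 0 0 0 0 0 0 0; 0 0 0 0 0 0 0; 0 0 0 0 0 0 0",
  "force": 60
}}

```text
clock: 10.55
position: [0.5199, -0.1737, 0.0977]
tcp_rot: [[0.129, 0.984, -0.127], [0.695, -0.181, -0.695], [-0.707, 0.001, -0.707]]
wrist_force: [3.2, 1.4, -0.4]
width: 0.0134
grasp_force: 59.0
```

```bash
cat >> m.py <<'E'
O=np.array([.4495,.101]);BH=99.1
def box(x,y,z):
    a=np.radians(BH);h=np.array([np.cos(a),np.sin(a)]);l=np.array([-h[1],h[0]]);q=O+x*h+y*l;return np.array([q[0],q[1],z])
def tobox(p):
    a=np.radians(BH);h=np.array([np.cos(a),np.sin(a)]);l=np.array([-h[1],h[0]]);return np.array([(p[:2]-O)@h,(p[:2]-O)@l,p[2]])
E
python3 - <<'E'
from m import *
o=manip.get_obs();print(o['position'],o['wrist_force'],o['width'])
p,R=seat_pose((.5264,-.1367),79.2,.113,.07,-45)
a=o['position'],o['tcp_rot']
A=(a[0]-.07*a[1][:,2],a[1])
B=rows(box(-.145,0,.10),tool(BH,0),10,0,start=A)
C=rows(box(-.145,0,.03),tool(BH,0),4,0,start=B)
E
```

```text
[ 0.5199 -0.1737  0.0977] [ 3.1935  1.4305 -0.4095] 0.01339927302655476
10 x: 0.968 -0.569 0.101 -0.76 4.46 -1.85 0 | mm/row 11.3
4 x: 0.0 0.0 1.75 0.0 0.0 0.0 0 | mm/row 17.5
```

>>> {"op": "servo_tool", "data": {
  "series": "0 0 -0.8 0 0 0 0; 0 0 -1.6 0 0 0 0; 0 0 -1.6 0 0 0 0; 0 0 -1.6 0 0 0 0; 0 0 -1.6 0 0 0 0; 0 0 0 0 0 0 0; 0 0 0 0 0 0 0"
}}

```text
clock: 11.13
position: [0.5285, -0.1233, 0.1486]
tcp_rot: [[0.128, 0.984, -0.128], [0.695, -0.181, -0.696], [-0.707, 0.0, -0.707]]
wrist_force: [0.4, -0.2, -1.3]
width: 0.0136
grasp_force: 58.8
```

Run:
```python
from m import *
o=manip.get_obs();print(o['position'],o['width'])
B=rows(box(-.13,0,.09),tool(BH,0),10,0)
w=snap('wrist','w6');s=snap('side','s6')
crop(s,190,110,290,210,4,'pics/s6.png');a=cv2.imread('pics/s6.png');b=cv2.resize(w['image'][:,:,::-1],(400,300))
c=np.zeros((400,800,3),np.uint8);c[:,:400]=a;c[:300,400:]=b;cv2.imwrite('pics/c6.png',c)
```

```text
[ 0.5285 -0.1233  0.1486] 0.013553145394190882
10 x: 1.14 -0.589 0.152 -0.77 4.46 -1.85 0 | mm/row 12.9
```

View pics/c6.png

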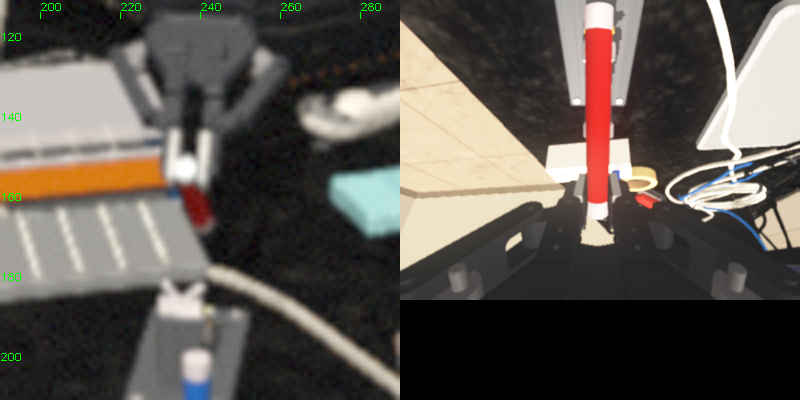

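Red is gripped straight near its rear end and points at the box. Levelling it and moving ahead of the middle lane.

>>> {"op": "servo_tool", "data": {
  "series": "1.14 -0.59 0.15 -0.77 4.46 -1.85 0; 1.14 -0.59 0.15 -0.77 4.46 -1.85 0; 1.14 -0.59 0.15 -0.77 4.46 -1.85 0; 1.14 -0.59 0.15 -0.77 4.46 -1.85 0; 1.14 -0.59 0.15 -0.77 4.46 -1.85 0; 1.14 -0.59 0.15 -0.77 4.46 -1.85 0; 1.14 -0.59 0.15 -0.77 4.46 -1.85 0; 1.14 -0.59 0.15 -0.77 4.46 -1.85 0; 1.14 -0.59 0.15 -0.77 4.46 -1.85 0; 1.14 -0.59 0.15 -0.77 4.46 -1.85 0; 0 0 0 0 0 0 0; 0 0 0 0 0 0 0"
}}

```text
clock: 12.23
position: [0.4697, -0.0287, 0.0896]
tcp_rot: [[-0.155, 0.988, -0.001], [0.988, 0.155, -0.001], [-0.001, -0.001, -1.0]]
wrist_force: [0.5, -0.4, -0.6]
width: 0.0136
grasp_force: 58.8
```

```bash
cat >> m.py <<'E'
def rodaxis(tag,cam,lo,hi):
    "principal axis (pixels) of the colour blob"
    f=snap(cam,tag);m=cv2.inRange(cv2.cvtColor(f['image'],cv2.COLOR_RGB2HSV),lo,hi)
    return f,m
def axis_red(tag,c=((0,150,60),(8,255,255)),roi=None):
    f,m=rodaxis(tag,'top',*c)
    if roi: k=np.zeros_like(m);k[roi[1]:roi[3],roi[0]:roi[2]]=1;m*=k
    n,l,st,ce=cv2.connectedComponentsWithStats(m);i=1+np.argmax(st[1:,4]);ys,xs=np.nonzero(l==i)
    print('blob',st[i],ce[i]);return f,xs,ys
E
python3 - <<'E'
from m import *
o=manip.get_obs();print(o['position'],o['tcp_rot'],tobox(o['position']))
f,xs,ys=axis_red('t7',roi=(190,170,290,260))
l=cv2.fitLine(np.c_[xs,ys].astype(np.float32),cv2.DIST_L2,0,.01,.01).ravel();print(l)
z=.097
for k in(-6,6): print(tobox(onz(f,l[2]+k*l[0],l[3]+k*l[1],z)))
B=rows(box(-.13,0,.03),tool(BH,0),6,0)
E
```

```text
[ 0.4697 -0.0287  0.0896] [[-0.1551  0.9879 -0.0009]
 [ 0.9879  0.1551 -0.0012]
 [-0.0011 -0.0011 -1.    ]] [-0.1313  0.0006  0.0896]
blob [205 224   8   3  15] [208.1333 225.1333]
[  0.9999   0.0147 208.1333 225.1333]
[-0.0383 -0.0006  0.097 ]
[-0.0747  0.0053  0.097 ]
6 x: 0.02 0.002 0.996 -0.0 0.02 -0.02 0 | mm/row 10.0
```

>>> {"op": "servo_tool", "data": {
  "series": "0 0 1 0 0 0 0; 0 0 1 0 0 0 0; 0 0 1 0 0 0 0; 0 0 1 0 0 0 0; 0 0 1 0 0 0 0; 0 0 1 0 0 0 0; 0 0 0 0 0 0 0; 0 0 0 0 0 0 0"
}}

```text
clock: 12.95
position: [0.4703, -0.0275, 0.0298]
tcp_rot: [[-0.158, 0.987, -0.0], [0.987, 0.158, -0.0], [-0.0, -0.0, -1.0]]
wrist_force: [0.4, -0.5, -0.2]
width: 0.0137
grasp_force: 58.8
```

>>> {"op": "servo_tool", "data": {
  "series": "0 0 0.3 0 0 0 0; 0 0 0.3 0 0 0 0; 0 0 0.2 0 0 0 0; 0 0 0 0 0 0 0; 0 0 0 0 0 0 0"
}}

```text
clock: 13.37
position: [0.4702, -0.0276, 0.0221]
tcp_rot: [[-0.158, 0.987, 0.001], [0.987, 0.158, 0.001], [0.001, 0.001, -1.0]]
wrist_force: [-0.5, 0.2, -0.9]
width: 0.0137
grasp_force: 58.8
```

Run:
```python
from m import *
o=manip.get_obs();print(o['position'],tobox(o['position']),o['wrist_force'])
s=snap('side','s8');crop(s,175,110,275,210,5,'pics/s8.png')
p=o['position']+o['tcp_rot'][:,0]*.111
for z in(.022,.024): print(proj(s,[p[0],p[1],z]),proj(s,box(-.15,0,z)))
```

```text
[ 0.4702 -0.0276  0.0221] [-0.1303 -0.0001  0.0221] [-0.5465  0.2056 -0.9363]
[210.0825 161.9154] [216.9674 181.309 ]
[210.0673 161.377 ] [216.9558 180.7436]
```

View pics/s8.png

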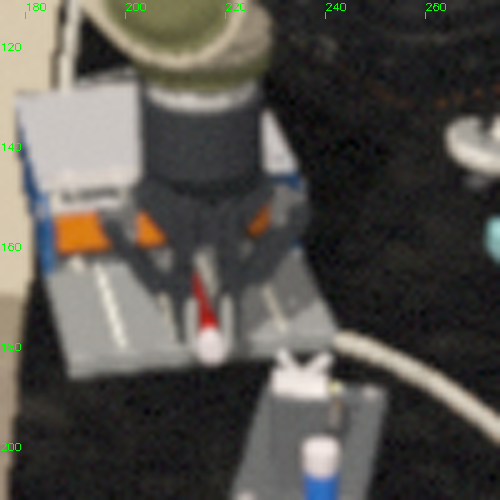

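Red's rear end at side (217,179) is centred between the middle ribs and about 7 mm above the apron. Lowering until it touches.

>>> {"op": "servo_tool", "data": {
  "series": "0 0 0.2 0 0 0 0; 0 0 0.1 0 0 0 0; 0 0 0.1 0 0 0 0; 0 0 0 0 0 0 0; 0 0 0 0 0 0 0"
}}

```text
clock: 13.83
position: [0.4701, -0.0275, 0.0179]
tcp_rot: [[-0.158, 0.987, 0.0], [0.987, 0.158, 0.001], [0.001, 0.001, -1.0]]
wrist_force: [0.6, 0.2, -1.4]
width: 0.0137
grasp_force: 58.8
```

>>> {"op": "servo_tool", "data": {
  "series": "0 0 0.1 0 0 0 0; 0 0 0 0 0 0 0; 0 0 0 0 0 0 0"
}}

```text
clock: 14.08
position: [0.4702, -0.0276, 0.017]
tcp_rot: [[-0.158, 0.987, 0.001], [0.987, 0.158, 0.001], [0.001, 0.001, -1.0]]
wrist_force: [-0.4, 0.5, 0.2]
width: 0.0134
grasp_force: 58.8
```

>>> {"op": "servo_tool", "data": {
  "series": "0 0 0.1 0 0 0 0; 0 0 0 0 0 0 0; 0 0 0 0 0 0 0"
}}

```text
clock: 14.33
position: [0.4701, -0.0276, 0.0159]
tcp_rot: [[-0.158, 0.987, 0.0], [0.987, 0.158, 0.001], [0.001, 0.001, -1.0]]
wrist_force: [0.3, 0.3, 0.1]
width: 0.0136
grasp_force: 58.8
```

Travel with the fingertips just above rib height (TCP z ≈ 19.5 mm) and push in.

>>> {"op": "servo_tool", "data": {
  "series": "0 0 -0.36 0 0 0 0; 0.5 0 0 0 0 0 0; 0.8 0 0 0 0 0 0; 0.8 0 0 0 0 0 0; 0.8 0 0 0 0 0 0; 0.8 0 0 0 0 0 0; 0.8 0 0 0 0 0 0; 0.8 0 0 0 0 0 0; 0 0 0 0 0 0 0; 0 0 0 0 0 0 0"
}}

```text
clock: 15.17
position: [0.4614, 0.0254, 0.0195]
tcp_rot: [[-0.159, 0.987, -0.0], [0.987, 0.159, 0.001], [0.001, -0.0, -1.0]]
wrist_force: [-1.1, 0.4, -2.8]
width: 0.0134
grasp_force: 58.5
```

Run:
```python
from m import *
o=manip.get_obs();print(o['position'],tobox(o['position']),o['wrist_force'])
s=snap('side','s9')
m=cv2.inRange(cv2.cvtColor(s['image'],cv2.COLOR_RGB2HSV),(0,150,60),(8,255,255))[130:200,180:260]
ys,xs=np.nonzero(m);print('red px',len(xs),xs.min()+180,xs.max()+180,ys.min()+130,ys.max()+130)
for x in(-.115,-.095,-.07,-.03):print(x,proj(s,box(x,0,.024)))
rows(box(-.02,0,.0195),tool(BH,0),8,0)
```

```text
[0.4614 0.0254 0.0195] [-0.0765  0.0002  0.0195] [-1.1087  0.4133 -2.8385]
red px 15 211 214 160 167
-0.115 [215.0007 175.2818]
-0.095 [213.9177 172.2561]
-0.07 [212.5972 168.5672]
-0.03 [210.558  162.8704]
8 x: 0.711 0.003 -0.0 -0.0 -0.01 0.0 0 | mm/row 7.1
```

>>> {"op": "servo_tool", "data": {
  "series": "0.7 0 0 0 0 0 0; 0.7 0 0 0 0 0 0; 0.7 0 0 0 0 0 0; 0.7 0 0 0 0 0 0; 0.7 0 0 0 0 0 0; 0.7 0 0 0 0 0 0; 0.7 0 0 0 0 0 0; 0.6 0 0 0 0 0 0; 0 0 0 0 0 0 0; 0 0 0 0 0 0 0"
}}

```text
clock: 16.05
position: [0.4528, 0.0796, 0.0195]
tcp_rot: [[-0.159, 0.987, -0.0], [0.987, 0.159, 0.001], [0.001, 0.0, -1.0]]
wrist_force: [-0.8, 1.7, -4.4]
width: 0.0134
grasp_force: 58.5
```

Run:
```python
from m import *
o=manip.get_obs();print(o['position'],tobox(o['position']),o['wrist_force'],o['width'])
s=snap('side','s10');crop(s,175,110,255,200,6,'pics/s10.png')
```

```text
[0.4528 0.0796 0.0195] [-0.0217  0.0001  0.0195] [-0.7734  1.7266 -4.3792] 0.013437813876869847
```

View pics/s10.png

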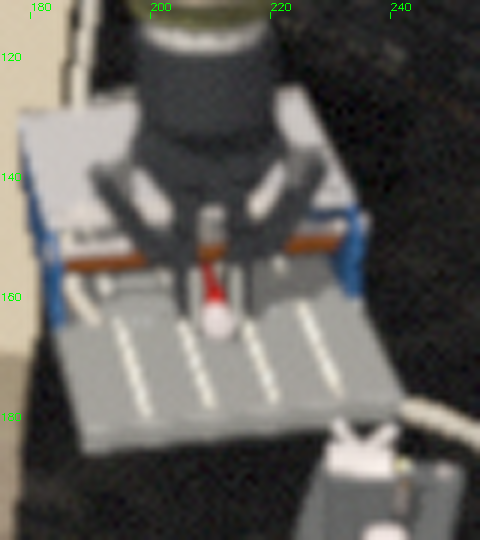

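The flap is lifted, red is in the middle lane with its rear end at side (211,164). Release, back off, and push the rear end with closed, forward-tilted fingertips.

>>> {"op": "servo_tool", "data": {
  "series": "0 0 0 0 0 0 1.8; 0 0 0 0 0 0 2.2; 0 0 0 0 0 0 3; 0 0 0 0 0 0 3.2; 0 0 0 0 0 0 3.2; 0 0 0 0 0 0 3.2; 0 0 -1 0 0 0 3.2; 0 0 -2 0 0 0 3.2; 0 0 -2 0 0 0 3.2; -1.3 0 0 0 0 0 0; -2.5 0 0 0 0 0 0; -2.5 0 0 0 5 0 0; 0 0 0 0 5 0 0; 0 0 0 0 5 0 0; 0 0 0 0 5 0 0; 0 0 0 0 0 0 0; 0 0 0 0 0 0 0"
}}

```text
clock: 17.52
position: [0.463, 0.016, 0.0693]
tcp_rot: [[-0.147, 0.988, -0.053], [0.929, 0.156, 0.337], [0.341, -0.0, -0.94]]
wrist_force: [-0.2, -0.2, -0.1]
width: -0.0001
grasp_force: 0.0
```

```bash
cat >> m.py <<'E'
def orange(tag,y=None):
    s=snap('side',tag);h=cv2.cvtColor(s['image'],cv2.COLOR_RGB2HSV)
    m=cv2.inRange(h,(8,150,90),(20,255,255))[135:175,180:245];ys,xs=np.nonzero(m)
    print('orange px',len(xs),'rows',np.bincount(ys+135)[135:].tolist());return s
E
python3 - <<'E'
from m import *
o=manip.get_obs();print(o['position'],tobox(o['position']),o['tcp_rot'][:,2],o['width'])
s=orange('s11')
m=cv2.inRange(cv2.cvtColor(s['image'],cv2.COLOR_RGB2HSV),(0,150,60),(8,255,255))[130:200,180:260]
ys,xs=np.nonzero(m);print('red px',np.c_[xs+180,ys+130].tolist())
print('rear',proj(s,box(-.041,0,.024)))
B=rows(box(-.072,0,.023),tool(BH,20),4,0)
C=rows(box(-.003,0,.023),tool(BH,20),10,0,start=B)
E
```

```text
[0.463  0.016  0.0693] [-0.086   0.0001  0.0693] [-0.0534  0.3366 -0.9401] -5.4665672504984134e-05
orange px 150 rows [0, 0, 0, 0, 0, 0, 0, 0, 0, 0, 0, 0, 0, 0, 0, 8, 13, 22, 33, 30, 22, 17, 5]
red px [[231, 152], [207, 157], [208, 157], [209, 157], [207, 158], [208, 159], [209, 159], [210, 159], [208, 160], [209, 160], [210, 160]]
rear [211.11   164.4125]
4 x: -0.084 0.004 1.206 0.0 0.02 -0.01 0 | mm/row 12.1
10 x: 0.648 -0.0 0.236 0.0 0.0 0.0 0 | mm/row 6.9
```

>>> {"op": "servo_tool", "data": {
  "series": "-0.08 0 1.2 0 0 0 0; -0.08 0 1.2 0 0 0 0; -0.08 0 1.2 0 0 0 0; -0.08 0 1.2 0 0 0 0; 0 0 0 0 0 0 0; 0.65 0 0.24 0 0 0 0; 0.65 0 0.24 0 0 0 0; 0.65 0 0.24 0 0 0 0; 0.65 0 0.24 0 0 0 0; 0 0 0 0 0 0 0; 0 0 0 0 0 0 0"
}}

```text
clock: 18.48
position: [0.4565, 0.0579, 0.0236]
tcp_rot: [[-0.15, 0.987, -0.053], [0.928, 0.159, 0.338], [0.342, 0.001, -0.94]]
wrist_force: [-0.3, -1.2, -0.7]
width: 0.0004
grasp_force: 0.0
```

Run:
```python
from m import *
o=manip.get_obs();print(tobox(o['position']),o['wrist_force'])
s=orange('s12')
rows(box(-.003,0,.023),tool(BH,20),6,0)
```

```text
[-0.0437 -0.0001  0.0236] [-0.2803 -1.2058 -0.6849]
orange px 64 rows [0, 0, 0, 0, 0, 0, 0, 0, 0, 0, 0, 0, 0, 0, 0, 1, 5, 5, 11, 10, 12, 12, 8]
6 x: 0.639 -0.003 0.242 0.01 -0.0 0.01 0 | mm/row 6.8
```

>>> {"op": "servo_tool", "data": {
  "series": "0.64 0 0.24 0 0 0 0; 0.64 0 0.24 0 0 0 0; 0.64 0 0.24 0 0 0 0; 0.64 0 0.24 0 0 0 0; 0 0 0 0 0 0 0"
}}

```text
clock: 18.95
position: [0.4516, 0.0858, 0.0231]
tcp_rot: [[-0.15, 0.987, -0.055], [0.927, 0.159, 0.339], [0.343, 0.0, -0.939]]
wrist_force: [-0.1, 0.5, -0.2]
width: -0.0
grasp_force: 0.0
```

>>> {"op": "servo_tool", "data": {
  "series": "0.5 0 0.18 0 0 0 0; 0.5 0 0.18 0 0 0 0; 0.3 0 0.1 0 0 0 0; 0 0 0 0 0 0 0; 0 0 0 0 0 0 0"
}}

```text
clock: 19.37
position: [0.45, 0.0982, 0.0232]
tcp_rot: [[-0.149, 0.987, -0.054], [0.928, 0.158, 0.338], [0.343, 0.001, -0.939]]
wrist_force: [-0.0, -0.9, -0.6]
width: -0.0001
grasp_force: 0.2
```

Run:
```python
from m import *
o=manip.get_obs();print(tobox(o['position']),o['wrist_force'])
t=snap('top','t13')
m=cv2.inRange(cv2.cvtColor(t['image'],cv2.COLOR_RGB2HSV),(0,60,60),(8,255,255))[180:260,130:235]
n,l,st,ce=cv2.connectedComponentsWithStats(m);print([(st[i]+[130,180,0,0,0]).tolist() for i in range(1,n) if st[i,4]>3])
print([proj(t,box(x,0,.02)) for x in(0,.02,.15)])
```

```text
[-0.0028 -0.0001  0.0232] [-0.0255 -0.9169 -0.566 ]
[]
[array([193.364 , 228.7007]), array([187.2258, 229.5992]), array([147.2545, 235.4501])]
```

>>> {"op": "servo_tool", "data": {
  "series": "0.19 0 0.07 0 0 0 0; 0 0 0 0 0 0 0; 0 0 0 0 0 0 0"
}}

```text
clock: 19.67
position: [0.4498, 0.1001, 0.0232]
tcp_rot: [[-0.149, 0.987, -0.053], [0.928, 0.158, 0.338], [0.343, 0.001, -0.939]]
wrist_force: [-0.3, -0.2, 0.5]
width: -0.0
grasp_force: 0.3
```

>>> {"op": "servo_tool", "data": {
  "series": "-1 0 -0.34 0 0 0 0; -2 0 -0.68 0 0 0 0; -2 0 -0.68 0 0 0 0; -2 0 -0.68 0 -5 0 0; 0 0 -2 0 -5 0 0; 0 0 -2 0 -5 0 0; 0 0 -3 0 -5 0 0; 0 0 -3 0 0 0 0; 0 0 0 0 0 0 6"
}}

```text
clock: 20.42
position: [0.4652, 0.0155, 0.1252]
tcp_rot: [[-0.159, 0.987, 0.009], [0.987, 0.159, -0.002], [-0.003, 0.009, -1.0]]
wrist_force: [0.1, -0.5, 0.2]
width: 0.0109
grasp_force: 0.0
```

Run:
```python
from m import *
o=manip.get_obs();print(o['position'],o['tcp_rot'][:,2],o['width'])
s=orange('s14');orange_before=load('side0')
h=cv2.cvtColor(orange_before['image'],cv2.COLOR_RGB2HSV);print('before',cv2.inRange(h,(8,150,90),(20,255,255))[135:175,180:245].sum()//255)
t=snap('top','t14')
m=cv2.inRange(cv2.cvtColor(t['image'],cv2.COLOR_RGB2HSV),(0,40,60),(10,255,255))[180:260,130:235]
n,l,st,ce=cv2.connectedComponentsWithStats(m);print([(st[i]+[130,180,0,0,0]).tolist() for i in range(1,n) if st[i,4]>3])
crop(s,175,110,255,200,4,'pics/s14.png');crop(t,130,180,235,270,4,'pics/t14.png')
a=cv2.imread('pics/s14.png');b=cv2.imread('pics/t14.png');c=np.zeros((360,740,3),np.uint8);c[:360,:320]=a;c[:360,320:740]=b;cv2.imwrite('pics/c14.png',c)
rows([.524,-.3326,.24],tool(79.2,0),14,6)
```

```text
[0.4652 0.0155 0.1252] [ 0.0091 -0.0016 -1.    ] 0.01094330814142293
orange px 327 rows [0, 0, 0, 0, 0, 0, 0, 0, 0, 0, 0, 0, 0, 0, 0, 12, 23, 34, 44, 46, 46, 45, 35, 24, 15, 3]
before 331
[[156, 228, 17, 6, 49], [193, 228, 1, 4, 4]]
14 x: -2.497 0.442 -0.849 0.01 -0.0 1.42 6 | mm/row 26.7
```

View pics/c14.png

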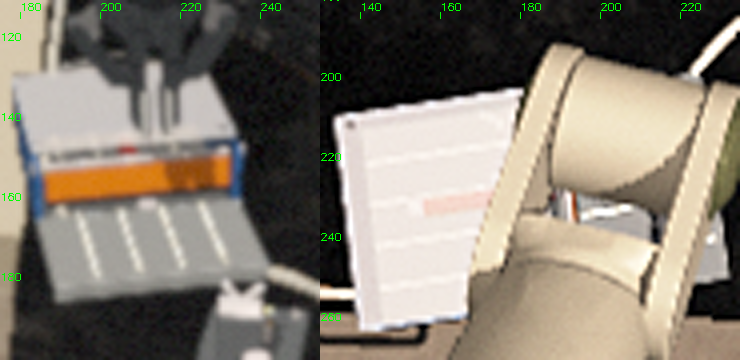

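Run:
```python
from m import *
t=load('t14');s=load('s14')
print('red front',tobox(onz(t,155.7,231,.014)))
t4=load('t4');print('seated red colour length check: low', )
for x in(.002,.006,.01,.015):
    print(x,proj(s,box(x,0,.006)),proj(s,box(x,0,.022)),'sill z14',proj(s,box(.002,0,.014)))
g=s['image'][150:168,204:220].astype(int)
for v in range(156,166): print(v,[tuple(c) for c in s['image'][v,208:216]])
print('flap edge',proj(s,box(0,0,.0245)))
```

```text
red front [ 0.1227 -0.0109  0.014 ]
seated red colour length check: low
0.002 [209.1298 163.2697] [209.0043 159.02  ] sill z14 [209.0672 161.1502]
0.006 [208.9382 162.725 ] [208.8119 158.4816] sill z14 [209.0672 161.1502]
0.01 [208.7473 162.1827] [208.6204 157.9453] sill z14 [209.0672 161.1502]
0.015 [208.5098 161.5079] [208.382  157.2782] sill z14 [209.0672 161.1502]
156 [(np.uint8(216), np.uint8(123), np.uint8(19)), (np.uint8(216), np.uint8(126), np.uint8(19)), (np.uint8(215), np.uint8(123), np.uint8(17)), (np.uint8(213), np.uint8(123), np.uint8(20)), (np.uint8(212), np.uint8(122), np.uint8(20)), (np.uint8(210), np.uint8(120), np.uint8(25)), (np.uint8(210), np.uint8(120), np.uint8(25)), (np.uint8(209), np.uint8(122), np.uint8(31))]
157 [(np.uint8(206), np.uint8(117), np.uint8(34)), (np.uint8(205), np.uint8(118), np.uint8(24)), (np.uint8(202), np.uint8(115), np.uint8(30)), (np.uint8(194), np.uint8(111), np.uint8(36)), (np.uint8(186), np.uint8(106), np.uint8(38)), (np.uint8(177), np.uint8(99), np.uint8(37)), (np.uint8(173), np.uint8(100), np.uint8(38)), (np.uint8(171), np.uint8(98), 
[... 2368 characters left out ...]
(154)), (np.uint8(163), np.uint8(161), np.uint8(156)), (np.uint8(165), np.uint8(163), np.uint8(157)), (np.uint8(162), np.uint8(160), np.uint8(155)), (np.uint8(164), np.uint8(163), np.uint8(158)), (np.uint8(174), np.uint8(172), np.uint8(163)), (np.uint8(210), np.uint8(206), np.uint8(192))]
165 [(np.uint8(165), np.uint8(164), np.uint8(157)), (np.uint8(163), np.uint8(160), np.uint8(157)), (np.uint8(162), np.uint8(161), np.uint8(156)), (np.uint8(162), np.uint8(160), np.uint8(155)), (np.uint8(163), np.uint8(160), np.uint8(155)), (np.uint8(162), np.uint8(161), np.uint8(155)), (np.uint8(168), np.uint8(164), np.uint8(158)), (np.uint8(194), np.uint8(188), np.uint8(177))]
flap edge [209.0812 158.6217]
```

Run:
```python
from m import *
t=load('t14');s=load('s14');b=load('t1')
d=s['depth']
for v in range(158,166):
    print(v,[tobox(s['R'].T@(np.array([(u-s['cx'])/s['fx'],(v-s['cy'])/s['fy'],1])*d[v,u]-s['t'])).round(3).tolist() if d[v,u]>0 else 0 for u in(206,210,211,212)])
print('top now / before along the rod')
for u in range(146,168): print(u,t['image'][229:233,u].astype(int).mean(0).round(),b['image'][229:233,u].astype(int).mean(0).round(),tobox(onz(t,u,231,.014))[:2])
```

```text
158 [[-0.003, 0.011, 0.03], [-0.007, -0.002, 0.03], [-0.002, -0.006, 0.027], [0.005, -0.011, 0.023]]
159 [[-0.007, 0.011, 0.028], [-0.0, -0.003, 0.023], [-0.001, -0.006, 0.023], [0.005, -0.011, 0.019]]
160 [[0.031, 0.006, 0.004], [0.004, -0.004, 0.017], [0.003, -0.007, 0.017], [0.0, -0.01, 0.018]]
161 [[0.026, 0.007, 0.003], [0.004, -0.003, 0.013], [0.01, -0.008, 0.01], [0.006, -0.011, 0.011]]
162 [[-0.002, 0.011, 0.014], [-0.001, -0.003, 0.012], [-0.003, -0.006, 0.013], [-0.001, -0.009, 0.011]]
163 [[-0.003, 0.011, 0.011], [-0.008, -0.001, 0.012], [-0.01, -0.005, 0.013], [-0.011, -0.008, 0.013]]
164 [[-0.014, 0.013, 0.013], [-0.012, -0.001, 0.01], [-0.015, -0.004, 0.012], [-0.015, -0.007, 0.011]]
165 [[-0.028, 0.015, 0.016], [-0.024, 0.001, 0.013], [-0.023, -0.002, 0.012], [-0.027, -0.005, 0.014]]
top now / before along the rod
146 [245. 237. 231.] [246. 238. 232.] [ 0.1538 -0.0154]
147 [245. 237. 231.] [245. 237. 231.] [ 0.1506 -0.015 ]
148 [244. 236. 230.] [244. 236. 230.] [ 0.1474 -0.0145]
149 [245. 237. 230.] [246. 238. 232.] [ 0.1442 -0.014 ]
150 [244. 236. 231.] [244. 237. 231
[... 272 characters left out ...]
235. 229.] [ 0.1249 -0.0112]
156 [246. 218. 207.] [243. 234. 228.] [ 0.1217 -0.0107]
157 [246. 221. 209.] [243. 235. 228.] [ 0.1185 -0.0102]
158 [246. 219. 207.] [242. 234. 227.] [ 0.1153 -0.0098]
159 [246. 219. 207.] [243. 235. 228.] [ 0.1121 -0.0093]
160 [246. 220. 208.] [243. 235. 228.] [ 0.1088 -0.0088]
161 [245. 218. 205.] [242. 234. 228.] [ 0.1056 -0.0084]
162 [245. 216. 204.] [242. 234. 228.] [ 0.1024 -0.0079]
163 [244. 216. 204.] [241. 233. 226.] [ 0.0992 -0.0074]
164 [245. 218. 206.] [241. 233. 226.] [ 0.096  -0.0069]
165 [244. 217. 206.] [241. 233. 226.] [ 0.0928 -0.0065]
166 [244. 217. 204.] [242. 234. 228.] [ 0.0896 -0.006 ]
167 [244. 219. 208.] [242. 234. 228.] [ 0.0864 -0.0055]
```

Red is fully inside: from the top its front end is at box x≈136 mm, so its rear is about 5 mm past the gate, and the flap is shut (orange 327 px against 331 at the start). Now blue.

>>> {"op": "servo_tool", "data": {
  "series": "-2.5 0.44 -0.85 0 0 1.42 6; -2.5 0.44 -0.85 0 0 1.42 6; -2.5 0.44 -0.85 0 0 1.42 6; -2.5 0.44 -0.85 0 0 1.42 6; -2.5 0.44 -0.85 0 0 1.42 6; -2.5 0.44 -0.85 0 0 1.42 6; -2.5 0.44 -0.85 0 0 1.42 6; -2.5 0.44 -0.85 0 0 1.42 6; -2.5 0.44 -0.85 0 0 1.42 6; -2.5 0.44 -0.85 0 0 1.42 6; -2.5 0.44 -0.85 0 0 1.42 6; -2.5 0.44 -0.85 0 0 1.42 6; -2.5 0.44 -0.85 0 0 1.42 6; -2.5 0.44 -0.85 0 0 1.42 6; 0 0 0 0 0 0 6; 0 0 0 0 0 0 6"
}}

```text
clock: 21.85
position: [0.5228, -0.3341, 0.2371]
tcp_rot: [[0.189, 0.982, -0.002], [0.982, -0.189, 0.003], [0.003, -0.002, -1.0]]
wrist_force: [-0.0, 0.8, -0.4]
width: 0.0601
grasp_force: 0.0
```

```bash
cat >> m.py <<'E'
def plate(tag):
    "cradle heading/centre from the plate's and screws' depth cloud, relative to the first picture"
    t=snap('top',tag);a=load('t1')['image'][180:240,232:305].astype(np.float32);b=t['image'][180:240,232:305].astype(np.float32)
    g=lambda i:cv2.cvtColor(i/255,cv2.COLOR_RGB2GRAY)
    print('cradle image shift px',cv2.phaseCorrelate(g(a),g(b)),'mean diff',abs(a-b).mean());return t
E
python3 - <<'E'
from m import *
o=manip.get_obs();print(o['position'],o['width'])
w=snap('wrist','w15')
X,_=cloud(w,(.5239,-.3326),.02);m=(X[:,2]>.125)&(X[:,2]<.15);print('blue cap',X[m].mean(0))
rows([.524,-.3326,.1055],tool(79.2,0),8,6)
plate('t15')
E
```

```text
[ 0.5228 -0.3341  0.2371] 0.06009407887096658
blue cap [ 0.5241 -0.332   0.1368]
8 x: 0.004 0.015 1.646 -0.02 -0.02 -0.0 6 | mm/row 16.5
cradle image shift px ((0.5519049136380971, -0.06728579867852247), 0.5465716188218859) mean diff 23.888052
```

>>> {"op": "servo_tool", "data": {
  "series": "0 0.02 1.65 0 0 0 6; 0 0.02 1.65 0 0 0 6; 0 0.02 1.65 0 0 0 6; 0 0.02 1.65 0 0 0 6; 0 0.02 1.65 0 0 0 6; 0 0.02 1.65 0 0 0 6; 0 0.02 1.65 0 0 0 6; 0 0 1.65 0 0 0 6; 0 0 0 0 0 0 6; 0 0 0 0 0 0 0; 0 0 0 0 0 0 0; 0 0 0 0 0 0 0; 0 0 0 0 0 0 0; 0 0 0 0 0 0 0; 0 0 0 0 0 0 0; 0 0 0 0 0 0 0",
  "force": 60
}}

```text
clock: 23.28
position: [0.5252, -0.333, 0.1085]
tcp_rot: [[0.187, 0.982, 0.002], [0.982, -0.187, -0.001], [-0.0, 0.002, -1.0]]
wrist_force: [-1.1, -0.5, 6.5]
width: 0.0141
grasp_force: 58.6
```

>>> {"op": "servo_tool", "data": {
  "series": "0 0 -1 0 0 0 0; 0 0 -2.4 0 0 0 0; 0 0 -2.6 0 0 0 0; 0 0 -2.6 0 0 0 0; 0 0 -2.6 0 0 0 0; 0 0 -1.6 0 0 0 0; 0 0 0 0 0 0 0; 0 0 0 0 0 0 0"
}}

```text
clock: 23.95
position: [0.5249, -0.3328, 0.2358]
tcp_rot: [[0.187, 0.982, 0.002], [0.982, -0.187, -0.0], [0.0, 0.002, -1.0]]
wrist_force: [0.6, -0.3, -0.7]
width: 0.0143
grasp_force: 58.7
```

Run:
```python
from m import *
o=manip.get_obs();print(o['position'],o['width'],o['grasp_force'])
t=plate('t16');a=load('t1')
# plate pose by depth + grey: screws as bright small blobs
for f in(a,t):
    g=cv2.cvtColor(f['image'],cv2.COLOR_RGB2GRAY)
    X,C=cloud(f,(.529,-.13),.16);ok=(X[:,2]>.055)&(X[:,2]<.1);print('upper rest',ok.sum(),np.median(X[ok],0))
    ok=(C[:,0].astype(int)-C[:,2]>70)&(X[:,2]<.04);print('brass',ok.sum(),np.median(X[ok],0))
```

```text
[ 0.5249 -0.3328  0.2358] 0.014332774560479667 58.701127767562866
cradle image shift px ((0.4022619823420257, -0.0583877849329113), 0.6018348353703816) mean diff 25.180138
upper rest 79 [ 0.5204 -0.1605  0.0771]
brass 31 [ 0.536  -0.0874  0.0218]
upper rest 80 [ 0.5204 -0.1605  0.0774]
brass 33 [ 0.5358 -0.0874  0.0216]
```

Cradle has not moved. Carry blue over to it.

Run:
```python
from m import *
p,R=seat_pose((.5264,-.1367),79.2,.1035,.06,45)
rows(p+[0,-.01,.07],R,10,0)
```

```text
10 x: 1.811 -0.33 0.963 -0.0 4.49 -0.0 0 | mm/row 20.8
```

>>> {"op": "servo_tool", "data": {
  "series": "1.81 -0.33 0.96 0 4.5 0 0; 1.81 -0.33 0.96 0 4.5 0 0; 1.81 -0.33 0.96 0 4.5 0 0; 1.81 -0.33 0.96 0 4.5 0 0; 1.81 -0.33 0.96 0 4.5 0 0; 1.81 -0.33 0.96 0 4.5 0 0; 1.81 -0.33 0.96 0 4.5 0 0; 1.81 -0.33 0.96 0 4.5 0 0; 1.81 -0.33 0.96 0 4.5 0 0; 1.81 -0.33 0.96 0 4.5 0 0; 0 0 0 0 0 0 0; 0 0 0 0 0 0 0"
}}

```text
clock: 25.0
position: [0.5292, -0.1324, 0.2075]
tcp_rot: [[0.134, 0.982, 0.131], [0.695, -0.187, 0.695], [0.707, -0.002, -0.707]]
wrist_force: [-0.7, -0.4, -0.2]
width: 0.0142
grasp_force: 58.7
```

```bash
cat >> m.py <<'E'
BL=((100,150,60),(122,255,255))
def blob(f,c,roi):
    m=cv2.inRange(cv2.cvtColor(f['image'],cv2.COLOR_RGB2HSV),*c);k=np.zeros_like(m);k[roi[1]:roi[3],roi[0]:roi[2]]=1;m*=k
    n,l,st,ce=cv2.connectedComponentsWithStats(m);i=1+np.argmax(st[1:,4]);ys,xs=np.nonzero(l==i)
    q=np.c_[xs,ys].astype(np.float32);l=cv2.fitLine(q,cv2.DIST_L2,0,.01,.01).ravel();e=(q-l[2:])@l[:2]
    print('blob',len(xs),'ends',l[2:]+e.min()*l[:2],l[2:]+e.max()*l[:2]);return q
E
python3 - <<'E'
from m import *
s=snap('side','s17');t=snap('top','t17');o=manip.get_obs();P=o['position'];z=o['tcp_rot'][:,2];print(P,o['width'],z)
print('low end predicted top',proj(t,P+.1005*z),'side',proj(s,P+.1005*z),'at TCP',proj(t,P),proj(s,P))
blob(t,BL,(225,170,300,240));blob(s,BL,(210,110,270,200))
t2=load('t2');print('for red then:');blob(t2,((0,150,60),(8,255,255)),(225,170,300,240))
X,C=cloud(t,(.529,-.13),.16);ok=(C[:,0].astype(int)-C[:,2]>70)&(X[:,2]<.04);print('brass',ok.sum(),np.median(X[ok],0))
p,R=seat_pose((.5264,-.1367),79.2,.1035,.006,45);rows(p,R,9,0)
E
```

```text
[ 0.5296 -0.133   0.2082] 0.014401019249509558 [ 0.1326  0.6936 -0.7081]
low end predicted top [243.341  195.8306] side [240.2271 149.4678] at TCP [266.6819 197.3968] [237.0089 137.3382]
blob 102 ends [244.9938 196.4118] [269.9731 196.7873]
blob 51 ends [236.2195 140.465 ] [240.3377 149.8518]
for red then:
blob 107 ends [243.9837 196.6671] [268.0427 197.256 ]
brass 31 [ 0.5358 -0.0873  0.02  ]
9 x: -1.068 -0.027 0.641 0.0 0.01 0.0 0 | mm/row 12.5
```

Blue's low end is where predicted and the cradle has not moved. Lowering.

>>> {"op": "servo_tool", "data": {
  "series": "-1.2 -0.03 0.64 0 0 0 0; -1.2 -0.03 0.64 0 0 0 0; -1.2 -0.03 0.64 0 0 0 0; -1.2 -0.03 0.64 0 0 0 0; -1.2 -0.03 0.64 0 0 0 0; -1.1 -0.03 0.64 0 0 0 0; -1.1 -0.03 0.64 0 0 0 0; -0.8 -0.03 0.64 0 0 0 0; -0.4 0 0.6 0 0 0 0; 0 0 0 0 0 0 0; 0 0 0 0 0 0 0"
}}

```text
clock: 26.02
position: [0.5225, -0.157, 0.1017]
tcp_rot: [[0.132, 0.982, 0.133], [0.694, -0.187, 0.695], [0.708, 0.0, -0.706]]
wrist_force: [0.9, -0.2, -1.2]
width: 0.0141
grasp_force: 58.7
```

Run:
```python
from m import *
o=manip.get_obs();print(o['position'],o['width'],o['wrist_force'])
t=snap('top','t18');X,C=cloud(t,(.529,-.13),.16);ok=(C[:,0].astype(int)-C[:,2]>70)&(X[:,2]<.04);print('brass',ok.sum(),np.median(X[ok],0))
p,R=seat_pose((.5264,-.1367),79.2,.1035,.003,45);rows(p,R,2,0)
```

```text
[ 0.5225 -0.157   0.1017] 0.014105723910733827 [ 0.8801 -0.1547 -1.2371]
brass 9 [ 0.5449 -0.087   0.0194]
2 x: -0.318 -0.005 0.016 0.01 -0.02 0.03 0 | mm/row 3.2
```

>>> {"op": "servo_tool", "data": {
  "series": "-0.2 0 0 0 0 0 0; -0.2 0 0 0 0 0 0; -0.1 0 0 0 0 0 0; 0 0 0 0 0 0 0; 0 0 0 0 0 0 0"
}}

```text
clock: 26.48
position: [0.522, -0.1607, 0.0987]
tcp_rot: [[0.131, 0.982, 0.134], [0.694, -0.187, 0.695], [0.708, 0.001, -0.706]]
wrist_force: [2.1, 0.7, 4.3]
width: 0.0146
grasp_force: 58.7
```

>>> {"op": "servo_tool", "data": {
  "series": "-0.13 0 0 0 0 0 0; 0 0 0 0 0 0 0; 0 0 0 0 0 0 0"
}}

```text
clock: 26.73
position: [0.5221, -0.1611, 0.0983]
tcp_rot: [[0.131, 0.982, 0.134], [0.693, -0.187, 0.696], [0.709, 0.002, -0.705]]
wrist_force: [2.4, 4.5, 7.0]
width: 0.0145
grasp_force: 59.0
```

Same contact as for red; release and retreat.

>>> {"op": "servo_tool", "data": {
  "series": "0.1 0 0 0 0 0 0; 0 0 0 0 0 0 1.7; 0 0 0 0 0 0 2; 0 0 0 0 0 0 2.5; 0 0 0 0 0 0 3.5; 0 0 0 0 0 0 5; 0 0 0 0 0 0 6; 0 0 0 0 0 0 6; 0 0 0 0 0 0 6; 0 0 -1 0 0 0 6; 0 0 -2 0 0 0 6; 0 0 -3 0 0 0 6; 0 0 -3 0 0 0 6; 0 0 -3 0 0 0 6; 0 0 -3 0 0 0 6"
}}

```text
clock: 27.98
position: [0.5011, -0.2666, 0.2057]
tcp_rot: [[0.132, 0.982, 0.133], [0.695, -0.187, 0.695], [0.707, 0.0, -0.707]]
wrist_force: [-0.9, -0.3, -0.9]
width: 0.0601
grasp_force: 0.0
```

Run:
```python
from m import *
t=snap('top','t19');s=snap('side','s19')
t4=load('t4')
print('red then');blob(t4,((0,150,60),(8,255,255)),(235,190,300,220))
print('blue now');blob(t,BL,(235,190,300,220))
X,C=cloud(t,(.529,-.13),.16);ok=(C[:,0].astype(int)-C[:,2]>70)&(X[:,2]<.04);print('brass',ok.sum(),np.median(X[ok],0))
o=manip.get_obs();print(o['position'],o['tcp_rot'][:,2])
A=rows([.52,-.166,.236],tool(79.2,-45),15,5)
```

```text
red then
blob 98 ends [254.9471 202.6089] [277.8611 204.5989]
blue now
blob 93 ends [254.8558 202.5354] [277.1289 204.6278]
brass 14 [ 0.5344 -0.0841  0.021 ]
[ 0.5017 -0.269   0.207 ] [ 0.1378  0.6905 -0.7101]
15 x: 0.783 -0.008 -0.176 0.02 -5.98 -0.01 5 | mm/row 8.0
```

Blue is seated exactly as red was. Regrip.

>>> {"op": "servo_tool", "data": {
  "series": "0.78 0 -0.18 0 -6 0 5; 0.78 0 -0.18 0 -6 0 5; 0.78 0 -0.18 0 -6 0 5; 0.78 0 -0.18 0 -6 0 5; 0.78 0 -0.18 0 -6 0 5; 0.78 0 -0.18 0 -6 0 5; 0.78 0 -0.18 0 -6 0 5; 0.78 0 -0.18 0 -6 0 5; 0.78 0 -0.18 0 -6 0 5; 0.78 0 -0.18 0 -6 0 5; 0.78 0 -0.18 0 -6 0 5; 0.78 0 -0.18 0 -6 0 5; 0.78 0 -0.18 0 -6 0 5; 0.78 0 -0.18 0 -6 0 5; 0.78 0 -0.18 0 -6 0 5; 0 0 0 0 0 0 5; 0 0 0 0 0 0 5"
}}

```text
clock: 29.5
position: [0.5212, -0.1619, 0.2327]
tcp_rot: [[0.129, 0.983, -0.132], [0.697, -0.185, -0.693], [-0.705, -0.003, -0.709]]
wrist_force: [0.2, -0.3, 0.3]
width: 0.0502
grasp_force: 0.0
```

Run:
```python
from m import *
p,R=seat_pose((.5264,-.1367),79.2,.113,.04,-45)
rows(p,R,6,5)
t=snap('top','t20');blob(t,BL,(235,190,300,220))
```

```text
6 x: 1.444 0.01 0.973 0.0 -0.02 0.04 5 | mm/row 17.4
blob 49 ends [263.9823 202.0837] [277.2355 204.8867]
```

>>> {"op": "servo_tool", "data": {
  "series": "1.44 0 0.97 0 0 0 5; 1.44 0 0.97 0 0 0 5; 1.44 0 0.97 0 0 0 5; 1.44 0 0.97 0 0 0 5; 1.44 0 0.97 0 0 0 5; 1.44 0 0.97 0 0 0 5; 0 0 0 0 0 0 5; 0 0 1.2 0 0 0 5; 0 0 1.2 0 0 0 5; 0 0 1.2 0 0 0 5; 0 0 0 0 0 0 5; 0 0 0 0 0 0 5"
}}

```text
clock: 30.55
position: [0.52, -0.1693, 0.1063]
tcp_rot: [[0.134, 0.982, -0.133], [0.695, -0.189, -0.694], [-0.706, 0.0, -0.708]]
wrist_force: [0.8, 0.8, 0.2]
width: 0.05
grasp_force: 0.0
```

Run:
```python
from m import *
o=manip.get_obs();print(o['position'],o['wrist_force'])
w=snap('wrist','w21');w5=load('w5')
print('red then');blob(w5,((0,150,60),(8,255,255)),(200,0,320,260));print('blue now');blob(w,BL,(200,0,320,260))
p,R=seat_pose((.5264,-.1367),79.2,.113,-.0045,-45)
rows(p,R,2,5)
```

```text
[ 0.52   -0.1693  0.1063] [0.7615 0.7996 0.2005]
red then
blob 6124 ends [253.77   247.0168] [255.0578  34.9639]
blue now
blob 5048 ends [254.3133  34.9994] [254.3346 211.0008]
2 x: 0.122 0.001 0.431 0.0 -0.03 -0.03 5 | mm/row 4.5
```

>>> {"op": "servo_tool", "data": {
  "series": "0.12 0 0.4 0 0 0 5; 0.1 0 0.4 0 0 0 5; 0 0 0 0 0 0 4; 0 0 0 0 0 0 3; 0 0 0 0 0 0 0; 0 0 0 0 0 0 0; 0 0 0 0 0 0 0; 0 0 0 0 0 0 0; 0 0 0 0 0 0 0; 0 0 0 0 0 0 0",
  "force": 60
}}

```text
clock: 31.43
position: [0.52, -0.1724, 0.0991]
tcp_rot: [[0.133, 0.982, -0.131], [0.695, -0.187, -0.694], [-0.706, 0.002, -0.708]]
wrist_force: [3.7, 2.3, 0.9]
width: 0.0138
grasp_force: 59.0
```

>>> {"op": "servo_tool", "data": {
  "series": "0 0 -0.8 0 0 0 0; 0 0 -1.6 0 0 0 0; 0 0 -1.6 0 0 0 0; 0 0 -1.6 0 0 0 0; 0 0 -1.6 0 0 0 0; 0 0 0 0 0 0 0; 0 0 0 0 0 0 0"
}}

```text
clock: 32.02
position: [0.5288, -0.1221, 0.15]
tcp_rot: [[0.132, 0.982, -0.132], [0.695, -0.187, -0.694], [-0.707, 0.0, -0.708]]
wrist_force: [0.4, -0.9, -0.9]
width: 0.0134
grasp_force: 58.8
```

Run:
```python
from m import *
o=manip.get_obs();print(o['position'],o['width'],o['grasp_force'])
w=snap('wrist','w22');blob(load('w6'),((0,150,60),(8,255,255)),(200,0,320,280));blob(w,BL,(200,0,320,280))
B=rows(box(-.13,-.034,.09),tool(BH,0),10,0)
```

```text
[ 0.5288 -0.1221  0.15  ] 0.013352606572160832 58.77989172935486
blob 6739 ends [252.291  259.0445] [254.1679  35.993 ]
blob 5852 ends [253.6126  37.9985] [253.6433 256.9996]
10 x: 1.191 -0.255 0.13 -0.78 4.45 -1.88 0 | mm/row 12.3
```

>>> {"op": "servo_tool", "data": {
  "series": "1.19 -0.26 0.13 -0.78 4.45 -1.88 0; 1.19 -0.26 0.13 -0.78 4.45 -1.88 0; 1.19 -0.26 0.13 -0.78 4.45 -1.88 0; 1.19 -0.26 0.13 -0.78 4.45 -1.88 0; 1.19 -0.26 0.13 -0.78 4.45 -1.88 0; 1.19 -0.26 0.13 -0.78 4.45 -1.88 0; 1.19 -0.26 0.13 -0.78 4.45 -1.88 0; 1.19 -0.26 0.13 -0.78 4.45 -1.88 0; 1.19 -0.26 0.13 -0.78 4.45 -1.88 0; 1.19 -0.26 0.13 -0.78 4.45 -1.88 0; 0 0 0 0 0 0 0; 0 0 0 0 0 0 0"
}}

```text
clock: 33.07
position: [0.5032, -0.0232, 0.0899]
tcp_rot: [[-0.155, 0.988, -0.001], [0.988, 0.155, -0.002], [-0.002, -0.001, -1.0]]
wrist_force: [0.4, 0.3, -1.4]
width: 0.0134
grasp_force: 58.7
```

Run:
```python
from m import *
o=manip.get_obs();print(o['position'],o['width'],tobox(o['position']))
s=snap('side','s23');t=snap('top','t23');blob(s,BL,(200,100,260,200));blob(t,BL,(195,170,240,225))
R=o['tcp_rot'];P=o['position']
for z in(.097,):
  print([proj(s,P+R[:,0]*d+[0,0,.008]) for d in(-.017,.1)],[proj(t,P+R[:,0]*d+[0,0,.008]) for d in(-.017,.1)])
B=rows(box(-.13,-.034,.0205),tool(BH,0),7,0)
```

```text
[ 0.5032 -0.0232  0.0899] 0.013441192089840952 [-0.1311 -0.0334  0.0899]
blob 4 ends [226.  153.5] [227.  153.5]
blob 25 ends [203.9838 213.3323] [213.0111 213.7717]
[array([227.3579, 157.987 ]), array([220.4626, 141.7118])] [array([236.0457, 209.3615]), array([198.431 , 214.7151])]
7 x: 0.01 0.001 0.995 -0.0 0.02 -0.02 0 | mm/row 10.0
```

>>> {"op": "servo_tool", "data": {
  "series": "0 0 1 0 0 0 0; 0 0 1 0 0 0 0; 0 0 1 0 0 0 0; 0 0 1 0 0 0 0; 0 0 1 0 0 0 0; 0 0 1 0 0 0 0; 0 0 0.9 0 0 0 0; 0 0 0.1 0 0 0 0; 0 0 0 0 0 0 0; 0 0 0 0 0 0 0"
}}

```text
clock: 34.0
position: [0.5041, -0.0221, 0.0208]
tcp_rot: [[-0.157, 0.988, 0.001], [0.988, 0.157, -0.0], [-0.001, 0.001, -1.0]]
wrist_force: [-0.9, -0.2, -0.9]
width: 0.0136
grasp_force: 58.7
```

>>> {"op": "servo_tool", "data": {
  "series": "0 -0.05 0 0 0 0 0; 0.5 0 0 0 0 0 0; 0.8 0 0 0 0 0 0; 0.8 0 0 0 0 0 0; 0.8 0 0 0 0 0 0; 0.8 0 0 0 0 0 0; 0.8 0 0 0 0 0 0; 0.8 0 0 0 0 0 0; 0 0 0 0 0 0 0; 0 0 0 0 0 0 0"
}}

```text
clock: 34.83
position: [0.4947, 0.0308, 0.0203]
tcp_rot: [[-0.158, 0.987, 0.0], [0.987, 0.158, 0.0], [0.0, 0.0, -1.0]]
wrist_force: [0.7, 1.3, -2.9]
width: 0.0136
grasp_force: 58.6
```

Run:
```python
from m import *
o=manip.get_obs();print(tobox(o['position']),o['width'],o['wrist_force'])
s=snap('side','s24');blob(s,BL,(205,140,232,180));blob(load('s9'),((0,150,60),(8,255,255)),(200,140,230,190))
print(proj(s,tobox(o['position'])*0+box(-.094,-.034,.026)),proj(s,box(-.094,0,.026)))
rows(box(-.02,-.034,.0195),tool(BH,0),8,0)
```

```text
[-0.0764 -0.0335  0.0203] 0.013564071237323333 [ 0.6844  1.2874 -2.8833]
blob 5 ends [223. 164.] [223.7 166.1]
blob 15 ends [211.1463 159.9574] [213.258  167.2159]
[224.4379 170.5121] [213.8508 171.5523]
8 x: 0.71 0.006 0.01 0.0 -0.0 -0.0 0 | mm/row 7.1
```

>>> {"op": "servo_tool", "data": {
  "series": "0.7 0 0 0 0 0 0; 0.7 0 0 0 0 0 0; 0.7 0 0 0 0 0 0; 0.7 0 0 0 0 0 0; 0.7 0 0 0 0 0 0; 0.7 0 0 0 0 0 0; 0.7 0 0 0 0 0 0; 0.7 0 0 0 0 0 0; 0 0 0 0 0 0 0; 0 0 0 0 0 0 0"
}}

```text
clock: 35.72
position: [0.4859, 0.0862, 0.0202]
tcp_rot: [[-0.158, 0.987, 0.0], [0.987, 0.158, 0.001], [0.001, 0.0, -1.0]]
wrist_force: [1.1, 3.0, -5.8]
width: 0.0133
grasp_force: 58.5
```

Run:
```python
from m import *
o=manip.get_obs();print(tobox(o['position']),o['width'],o['wrist_force'])
s=snap('side','s25');crop(s,175,110,255,200,6,'pics/s25.png')
```

```text
[-0.0204 -0.0336  0.0202] 0.013301559101871753 [ 1.0818  2.9739 -5.7522]
```

View pics/s25.png

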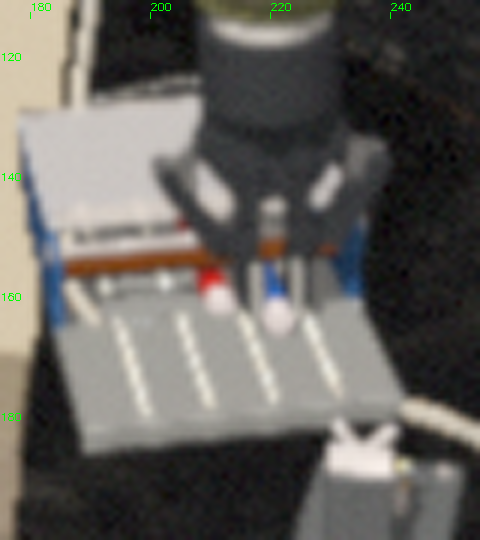

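Blue is between the right-hand ribs with its rear end at side (221,163) and the flap lifted over it. Red's end shows inside, behind the sill, at (211,160). Release blue and push its end.

>>> {"op": "servo_tool", "data": {
  "series": "0 0 0 0 0 0 1.8; 0 0 0 0 0 0 2.2; 0 0 0 0 0 0 2.8; 0 0 0 0 0 0 2.8; 0 0 0 0 0 0 2.8; 0 0 0 0 0 0 2.8; 0 0 -1 0 0 0 2.8; 0 0 -2 0 0 0 2.8; 0 0 -2 0 0 0 2.8; -1.3 0 0 0 0 0 0; -2.5 0 0 0 0 0 0; -2.5 0 0 0 5 0 0; 0 0 0 0 5 0 0; 0 0 0 0 5 0 0; 0 0 0 0 5 0 0; 0 0 0 0 0 0 0; 0 0 0 0 0 0 0"
}}

```text
clock: 37.18
position: [0.496, 0.0225, 0.0701]
tcp_rot: [[-0.146, 0.988, -0.053], [0.929, 0.156, 0.336], [0.34, -0.0, -0.94]]
wrist_force: [0.3, 0.8, 0.1]
width: 0.0001
grasp_force: 0.0
```

Run:
```python
from m import *
s=load('s25');d=s['depth']
for v in range(156,163): print(v,[tobox(s['R'].T@(np.array([(u-s['cx'])/s['fx'],(v-s['cy'])/s['fy'],1])*d[v,u]-s['t'])).round(3).tolist() if d[v,u]>0 else 0 for u in(210,211,212)])
o=manip.get_obs();print(tobox(o['position']),o['width'],o['wrist_force'])
B=rows(box(-.072,-.034,.023),tool(BH,20),4,0)
C=rows(box(-.001,-.034,.023),tool(BH,20),10,0,start=B)
```

```text
156 [[0.029, -0.008, 0.019], [0.029, -0.011, 0.019], [0.032, -0.015, 0.017]]
157 [[0.014, -0.005, 0.023], [0.019, -0.01, 0.02], [0.026, -0.014, 0.016]]
158 [[0.013, -0.005, 0.02], [0.007, -0.008, 0.023], [0.01, -0.011, 0.021]]
159 [[0.002, -0.003, 0.022], [0.002, -0.007, 0.021], [0.003, -0.01, 0.021]]
160 [[0.0, -0.003, 0.019], [0.001, -0.006, 0.018], [0.006, -0.011, 0.015]]
161 [[0.0, -0.003, 0.015], [-0.003, -0.006, 0.016], [0.005, -0.01, 0.012]]
162 [[-0.003, -0.002, 0.013], [-0.003, -0.006, 0.013], [-0.004, -0.009, 0.013]]
[-0.0849 -0.0335  0.0701] 8.385032988361689e-05 [0.3148 0.8416 0.0583]
4 x: -0.099 0.012 1.217 0.01 0.03 -0.04 0 | mm/row 12.2
10 x: 0.667 -0.0 0.243 0.0 0.0 0.0 0 | mm/row 7.1
```

>>> {"op": "servo_tool", "data": {
  "series": "-0.1 0 1.2 0 0 0 0; -0.1 0 1.2 0 0 0 0; -0.1 0 1.2 0 0 0 0; -0.1 0 1.2 0 0 0 0; 0 0 0 0 0 0 0; 0.65 0 0.24 0 0 0 0; 0.65 0 0.24 0 0 0 0; 0.65 0 0.24 0 0 0 0; 0.65 0 0.24 0 0 0 0; 0 0 0 0 0 0 0; 0 0 0 0 0 0 0"
}}

```text
clock: 38.1
position: [0.4897, 0.0636, 0.0242]
tcp_rot: [[-0.149, 0.987, -0.053], [0.928, 0.158, 0.338], [0.342, 0.001, -0.94]]
wrist_force: [-0.7, -0.1, 0.2]
width: 0.0001
grasp_force: 0.0
```

>>> {"op": "servo_tool", "data": {
  "series": "0.64 0 0.24 0 0 0 0; 0.64 0 0.24 0 0 0 0; 0.64 0 0.24 0 0 0 0; 0.64 0 0.24 0 0 0 0; 0 0 0 0 0 0 0"
}}

```text
clock: 38.52
position: [0.4848, 0.0915, 0.0236]
tcp_rot: [[-0.149, 0.987, -0.054], [0.928, 0.158, 0.338], [0.343, 0.0, -0.94]]
wrist_force: [-0.1, 0.1, 0.4]
width: -0.0001
grasp_force: 0.0
```

>>> {"op": "servo_tool", "data": {
  "series": "0.5 0 0.18 0 0 0 0; 0.5 0 0.18 0 0 0 0; 0.4 0 0.15 0 0 0 0; 0.15 0 0.05 0 0 0 0; 0 0 0 0 0 0 0; 0 0 0 0 0 0 0"
}}

```text
clock: 39.02
position: [0.4829, 0.1063, 0.0236]
tcp_rot: [[-0.148, 0.988, -0.053], [0.928, 0.157, 0.337], [0.341, 0.001, -0.94]]
wrist_force: [-1.0, -2.5, 0.2]
width: -0.0
grasp_force: 1.5
```

Run:
```python
from m import *
o=manip.get_obs();print(tobox(o['position']),o['wrist_force'])
```

```text
[-0.0001 -0.0338  0.0236] [-0.9922 -2.5234  0.1643]
```

>>> {"op": "servo_tool", "data": {
  "series": "-1 0 -0.34 0 0 0 0; -2 0 -0.68 0 0 0 0; -2 0 -0.68 0 0 0 0; -2 0 -0.68 0 -5 0 0; 0 0 -2 0 -5 0 0; 0 0 -2 0 -5 0 0; 0 0 -3 0 -5 0 0; 0 0 -3 0 0 0 0; -3 0 -3 0 0 0 3; -3 0 -2 0 0 0 3; -3 0 0 0 0 0 3; -3 0 0 0 0 0 3; 0 0 0 0 0 0 3"
}}

```text
clock: 40.1
position: [0.5156, -0.1004, 0.1706]
tcp_rot: [[-0.153, 0.988, 0.002], [0.988, 0.153, -0.001], [-0.002, 0.002, -1.0]]
wrist_force: [-0.7, -0.2, -0.6]
width: 0.0304
grasp_force: 0.0
```

Run:
```python
from m import *
s=orange('s30');d=s['depth'];t=snap('top','t30');b=load('t1')
for v in range(156,164): print(v,[tobox(s['R'].T@(np.array([(u-s['cx'])/s['fx'],(v-s['cy'])/s['fy'],1])*d[v,u]-s['t'])).round(3).tolist() if d[v,u]>0 else 0 for u in(219,220,221)],s['image'][v,218:223].tolist())
# rods seen through the roof: change against the first picture
D=np.abs(t['image'].astype(int)-b['image']).sum(2)
m=((D>25)*255).astype(np.uint8)[190:260,130:190]
n,l,st,ce=cv2.connectedComponentsWithStats(m)
for i in range(1,n):
    if st[i,4]>15:
        x,y,w,h,a=st[i]+[130,190,0,0,0];print('blob',x,y,w,h,a,tobox(onz(t,x,y+h/2,.014)),tobox(onz(t,x+w,y+h/2,.014)))
o=manip.get_obs();print(o['position'])
```

```text
orange px 328 rows [0, 0, 0, 0, 0, 0, 0, 0, 0, 0, 0, 0, 0, 0, 1, 12, 23, 34, 44, 46, 45, 44, 37, 24, 15, 3]
156 [[0.0, -0.034, 0.031], [-0.003, -0.036, 0.032], [-0.003, -0.04, 0.032]] [[206, 117, 28], [205, 115, 27], [204, 115, 32], [204, 117, 33], [193, 110, 32]]
157 [[-0.007, -0.032, 0.031], [0.002, -0.037, 0.026], [-0.002, -0.04, 0.028]] [[159, 93, 47], [156, 92, 54], [154, 89, 53], [149, 86, 51], [134, 76, 45]]
158 [[0.001, -0.034, 0.023], [-0.005, -0.036, 0.026], [-0.002, -0.04, 0.024]] [[143, 125, 119], [147, 132, 127], [138, 124, 118], [116, 103, 97], [95, 79, 77]]
159 [[0.005, -0.034, 0.017], [0.007, -0.038, 0.016], [0.028, -0.045, 0.004]] [[195, 183, 180], [200, 190, 186], [191, 180, 176], [150, 142, 138], [110, 107, 104]]
160 [[0.006, -0.034, 0.013], [0.002, -0.037, 0.014], [0.022, -0.044, 0.003]] [[210, 200, 195], [214, 202, 198], [206, 196, 193], [174, 166, 161], [136, 133, 129]]
161 [[-0.001, -0.033, 0.012], [0.001, -0.037, 0.011], [-0.007, -0.039, 0.015]] [[192, 185, 180], [192, 186, 181], [191, 186, 184], [174, 169, 167], [155, 153, 147]]
162 [[-0.013, -0.031, 0.015], [-0.013, -0.034, 0.015], [-0.014, -0.038, 0.015]] [[172, 167, 162], [172, 169, 164], [173, 170, 166], [166, 164, 159], [162, 161, 155]]
163 [[-0.017, -0.03, 0.014], [-0.011, -0.035, 0.01], [-0.018, -0.037, 0.014]] [[167, 164, 158], [166, 164, 158], [165, 163, 157], [165, 162, 158], [163, 160, 155]]
blob 156 199 34 35 254 [ 0.1163 -0.0576  0.014 ] [ 0.0067 -0.0415  0.014 ]
blob 172 247 18 13 131 [0.0789 0.0687 0.014 ] [0.0215 0.0771 0.014 ]
[ 0.5146 -0.0966  0.1701]
```

The flap is shut (328 px of orange), both capsules lie on the floor behind the sill, and the arm is clear of everything. Handing in.

```bash
python3 -c "
from station import manip
print(manip.finish_job())"
```

```text
the job is handed in; nothing more can be done
None
```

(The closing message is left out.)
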